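# Set up a moist chamber for a specimen

### The job

Set up the moist chamber in the shallow grey saucer, from the bottom up: stand the aluminium support ring in the middle of the saucer, then the small steel dish centred on the ring, then the brass specimen carrier upright in the middle of that dish, and last put the clear cover over it all so that it stands down on the saucer's floor inside its rim. Set every part down gently rather than letting it fall, let go of each before fetching the next, and leave the wide dish, the slide box and the objective canister where they are.

Things in the scene. Friction and masses are not known exactly. Their poses are not given: they have to be found in the camera images.
- saucer: Shallow round saucer of grey plastic, fixed to the bench: 144 mm outer and 136 mm inner diameter, rim 12 mm above the bench, flat inner floor 4 mm above the bench. Origin: centre of its underside, on the bench; z up.
- ring_center (a point): Support ring, loose: aluminium tube section standing on its end, 62 mm outer and 46 mm inner diameter, 22 mm high, both ends alike, about 0.08 kg. The point is its centre, 11 mm above its underside; z along its axis, up. Grip it across its outside.
- dish_center (a point): Small dish, loose: steel, round, open at the top, 58 mm outer and 52 mm inner diameter, 16 mm high, floor 3 mm thick, about 0.06 kg. The point is on its axis, 8 mm above its underside; z up. Grip it across its outside. It stands flat on top of the support ring.
- carrier_center (a point): Specimen carrier, loose: brass, a round foot 34 mm across and 6 mm thick with an upright round stem of 14 mm diameter in its middle; 46 mm high in all, about 0.09 kg. The point is on its axis, 23 mm above its underside; z up. Grip the stem near its top, so that the fingertips stay above the rim of the dish when it is set down.
- cover_handle (a point): Cover, loose: clear plastic bell, open below, with thin black bands at its rim and shoulder; 120 mm outer and 114 mm inner diameter, 80 mm high inside, its flat top 83 mm above its rim, about 0.3 kg. On the top a black bar handle on two posts at 25 mm either side of the middle: bar 64 mm long, 12 mm wide, 16 mm high, with 24 mm free below it. The point is the middle of the bar, 115 mm above the cover's rim; x along the bar's length, y across it (grip here, 12 mm), z up.
- wide_dish: Bystander, loose: steel dish like the small one but 92 mm across and 18 mm high. Not part of the job. Origin: centre of its underside.
- slide_box: Bystander, loose: closed grey slide box with a white card on its lid, 98 x 84 mm, 34 mm high. Origin: centre of its underside; x along the 98 mm side.
- canister: Bystander, loose: upright clear canister with a black screw cap, 37 mm diameter, 55 mm high. Origin: centre of its underside.

How it is judged:
By the outcome, as a careful person would: the job done as asked, in the order asked, and still so for the second after the job is handed in, with the robot touching nothing.
It also fails if it takes over 120 s, if anything falls off the work surface, if the arm or the gripper's body presses on something with over 40 N, if the wrist force passes 120 N, or if a joint passes its speed limit or range.

### The arm

A 7-joint arm with a two-finger parallel gripper is mounted at the origin on the work surface. World frame = base frame: x ahead of the robot, y to its left, z up, the work surface at z = 0. Lengths are in mm, angles in rad, forces in N, time in s.
With the tool pointing down it reaches from about 400 to 850 mm from the base axis. Payload 4.4 kg.
Tool frame: the origin (TCP) lies midway between the tips of the shut fingers; the grasp point (between the pads) lies 19 mm behind it (robot.tcp_to_grasp is the distance from the TCP to the grasp point, in mm); z points along the fingers, y is the direction in which the jaws open and shut (so a half turn about z gives the same grasp; the last joint's range is limited). The gripper opens to 94 mm and grips with 3 to 60 N. Pads are 16 mm wide; open, the fingers measure 119 mm over their backs; the gripper's body (75 mm by 177 mm) begins 78 mm behind the grasp point.
Start: joints at [-1.183, 0.628, 0.038, 1.517, -0.027, 0.996, -0.02], TCP at [284.928, 584.238, 205.478] pointing down, gripper open.
Joint ranges: [-3.06, 3.06], [-0.37, 2.12], [-1.25, 1.32], [0.18, 2.47], [-1.1, 4.24], [0.23, 1.98], [-2.94, 2.94]. Speed limits (rad/s): [2.57, 2.57, 3.14, 3.14, 3.14, 3.14, 3.14].

### API

Orientations are given as a rotation vector (axis times angle).
In Python, from station import status, viewer, robot gives the robot as it stands.
- The arm moves only by the tool play_rows, never from a script. Its arguments are lists of equal length, an entry for each row: "turn": the turn, a rotation vector about the world's x, y, z in degrees, a list of three; "linear": the shift along the world's x, y, z in m, a list of three; "fingers": the closure, from 0 (fully open) to 1 (shut). A call has 1 to 20 rows; each row shifts and turns the commanded pose from where the row before left it; what a row does not reach is not made up. A row lasts 1/12 s, in which the tool goes at most 41.7 mm and 7.16 degrees, less where a joint would pass 70% of its speed; a pose out of reach is approached as far as the arm can. A call with a gripper value outside its range is refused whole. The fingers move at their own pace and stop on an object; the grip force is fixed at half the most. Time passes only in rows, so rows that do not move let the fingers close. It gives the time, the measured TCP pose, the force and the opening at its end, in the units of the state.
- status.state(): the state, without advancing time (a new reading comes with each control period).
- viewer.grab_frame(name): name is "scene" or "top" or "wrist"; returns the picture (480x640x3 uint8, red, green, blue); there is no depth.
- viewer.camera_model(name): a dict with "K" (3x3 intrinsics, pixels), "rvec" (rotation vector, rad) and "tvec" (3), from world to camera coordinates, as OpenCV has them. Camera axes: x right, y down, z forward; pixel columns grow to the right and rows downward; lengths in mm; the calibration is good to about 2 mm. A picture is of the moment at which its call begins: read the wrist's pose just before it. camera_model takes no time and is no camera call; for the wrist camera it gives the pose at the moment of the call.
- robot.finish_job(): hands the job in, once; it reports no verdict.
The state is a dict: "t": time; "q": joint angles; "qd": joint speeds; "joint_torque": joint torques, N m; "tool_pos": TCP position; "orientation": TCP orientation; "wrist_force": force on the tool from outside, world axes, zero at the start; "wrist_torque": the same for the moment, N m; "finger_gap": finger opening in mm.
Only numpy, scipy, OpenCV 4.12 (cv2) and the standard library are available. Lean on these libraries where they do the work, as an engineer would, in place of code of your own. Each camera call takes 0.05 s, during which the arm holds its last target.

## Working session

There is one attempt and no reset: what is moved stays moved. The work goes in short steps, Python scripts to look and compute and a tool call to move; the robot and the scene stay as the last step left them, time stands still between calls to the robot, and variables do not carry over. Pictures are saved under pics/ and viewed, and the job is handed in when it is done.

Besides the shell and the picture viewer there is one more tool, called after "Request:" as name(argument=value, ...) on one line, values as JSON. play_rows: Moves the arm, as the interface text tells. Its arguments: {"type":"object","properties":{"turn":{"type":"array","items":{"type":"array","items":{"type":"number"}}},"linear":{"type":"array","items":{"type":"array","items":{"type":"number"}}},"fingers":{"type":"array","items":{"type":"number"}}},"required":["turn","linear","fingers"]}

```bash
mkdir -p pics; ls; python3 - <<'E'
from station import status, viewer, robot
import cv2
print(status.state())
for n in("scene","top","wrist"):
    m=viewer.camera_model(n); print(n,m)
    cv2.imwrite(f"pics/{n}0.png",viewer.grab_frame(n)[:,:,::-1])
E
```

```text
pics
{'t': 0.0, 'q': array([-1.18273905,  0.6293187 ,  0.03844846,  1.51833343, -0.0269927 ,
        0.99629374, -0.02000526]), 'qd': array([ 0.00173614, -0.00061451, -0.0006611 ,  0.00048255, -0.0006688 ,
       -0.00061556, -0.00079255]), 'joint_torque': array([ 8.03011098e-04, -5.49720168e+01,  1.14350136e+00, -1.86633986e+01,
       -5.22222987e-02,  2.35995592e-02,  1.65838246e-04]), 'tool_pos': array([284.67771668, 583.62272683, 204.5830724 ]), 'orientation': array([-7.06736966e-01, -3.06067341e+00,  2.81911784e-03]), 'wrist_force': array([-0.26922594, -0.58576987,  0.4042705 ]), 'wrist_torque': array([ 0.01067916, -0.0012953 ,  0.02779504]), 'finger_gap': 93.87270287312509}
scene {'K': array([[438.92612148,   0.        , 326.66592043],
       [  0.        , 438.92612148, 234.98863645],
       [  0.        ,   0.        ,   1.        ]]), 'rvec': array([ 0.81083624,  2.43458574, -1.25093181]), 'tvec': array([ 459.01338175, -156.73286217, 1206.65515695])}
top {'K': array([[441.03950838,   0.        , 326.33707062],
       [  0.        , 441.03950838, 244.39142136],
       [  0.        ,   0.        ,   1.        ]]), 'rvec': array([ 2.16268408, -2.11867483,  0.22456358]), 'tvec': array([-19.54488517, 609.77161473, 952.02949233])}
wrist {'K': array([[430.75537216,   0.        , 312.56920831],
       [  0.        , 430.75537216, 244.03322021],
       [  0.        ,   0.        ,   1.        ]]), 'rvec': array([-2.45985331, -1.5373944 , -0.21206611]), 'tvec': array([-649.52554682,  -28.10781317,  390.83186415])}
```

View pics/top0.png

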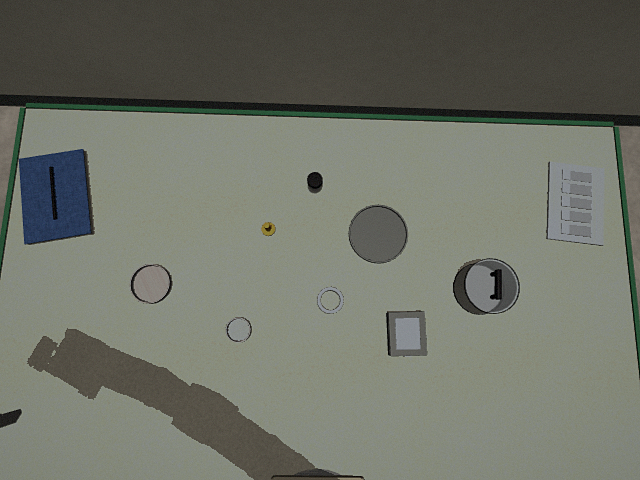

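View pics/scene0.png

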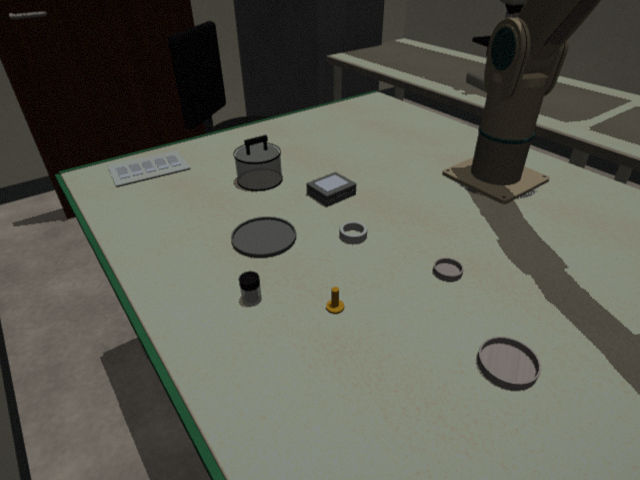

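View pics/wrist0.png

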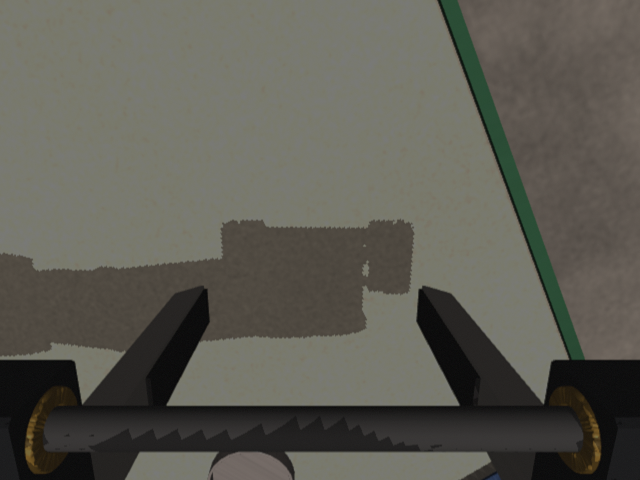

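The top view shows the saucer at (378,234), ring (330,300), small dish (239,329), carrier (268,229), cover (490,286), and bystanders: wide dish (151,284), box (407,333), canister (315,181). Next I'll enlarge the crops.

```bash
cat > h.py <<'E'
from station import status, viewer, robot
import cv2, numpy as np
def cam(n):
    m=viewer.camera_model(n); R=cv2.Rodrigues(np.array(m["rvec"]))[0]; return np.array(m["K"]),R,np.array(m["tvec"])
def ray(c,uv,z):
    K,R,t=c; d=R.T@np.linalg.inv(K)@np.array([uv[0],uv[1],1.]); o=-R.T@t
    return o+d*(z-o[2])/d[2]
def proj(c,P):
    K,R,t=c; p=(R@np.atleast_2d(P).T).T+t; p=p@K.T; return p[:,:2]/p[:,2:]
def circ(x,y,z,r,n=72):
    a=np.linspace(0,2*np.pi,n); return np.stack([x+r*np.cos(a),y+r*np.sin(a),0*a+z],1)
def rx():
    s=status.state(); return s
E
python3 - <<'E'
from h import *
im=cv2.imread("pics/top0.png"); c=cam("top")
for n,uv,z in [("saucer",(378,234),12),("ring",(330.5,300),22),("dish",(239,329.5),16),("carrier",(268.5,228.5),46),("cover",(497,285),123)]:
    print(n,ray(c,uv,z))
print("campos",-c[1].T@c[2])
def crop(u,v,w=36): return cv2.resize(im[v-w:v+w,u-w:u+w],None,fx=5.5,fy=5.5,interpolation=cv2.INTER_CUBIC)
a=np.hstack([crop(378,234),crop(490,286)]); 
cv2.imwrite("pics/c1.png",a)
b=np.hstack([crop(330,300,24),crop(239,329,24),crop(268,229,24)]); cv2.imwrite("pics/c2.png",b)
E
```

```text
saucer [ 646.14448885 -131.89778194   12.        ]
ring [485.88424854 -19.86169938  22.        ]
dish [415.35334822 187.52272048  16.        ]
carrier [645.86010844 127.02224506  46.        ]
cover [ 518.78502585 -368.14646335  123.        ]
campos [ 430.02336438   20.9632163  1045.56397632]
```

View pics/c1.png

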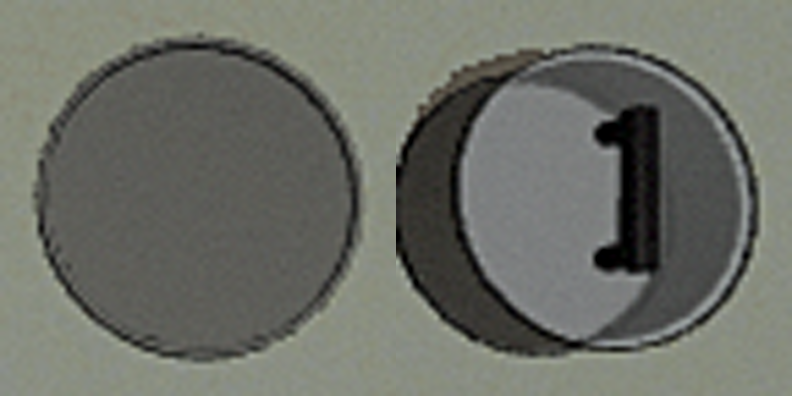

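View pics/c2.png

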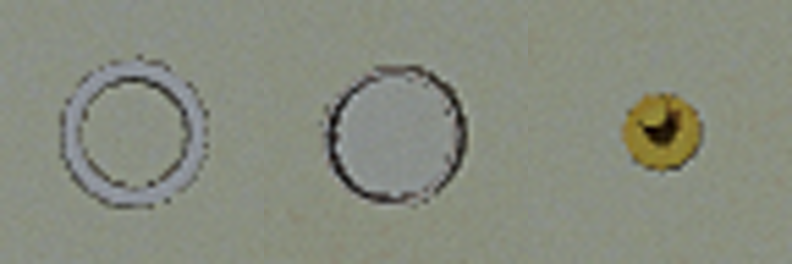

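Request:
play_rows(turn=[[0,0,-3.57],[0,0,-3.57],[0,0,-3.57],[0,0,-3.57],[0,0,-3.57],[0,0,-3.57],[0,0,-3.57],[0,0,-3.57],[0,0,-3.57],[0,0,-3.57],[0,0,-3.57],[0,0,-3.57],[0,0,-3.57],[0,0,-3.57],[0,0,-3.57],[0,0,-3.57],[0,0,-3.57],[0,0,-3.57],[0,0,0],[0,0,0]], linear=[[0.0112,-0.0335,0],[0.0112,-0.0335,0],[0.0112,-0.0335,0],[0.0112,-0.0335,0],[0.0112,-0.0335,0],[0.0112,-0.0335,0],[0.0112,-0.0335,0],[0.0112,-0.0335,0],[0.0112,-0.0335,0],[0.0112,-0.0335,0],[0.0112,-0.0335,0],[0.0112,-0.0335,0],[0.0112,-0.0335,0],[0.0112,-0.0335,0],[0.0112,-0.0335,0],[0.0112,-0.0335,0],[0.0112,-0.0335,0],[0.0112,-0.0335,0],[0,0,0],[0,0,0]], fingers=[0,0,0,0,0,0,0,0,0,0,0,0,0,0,0,0,0,0,0,0])

```text
t: 1.82
tool_pos: [486.6, -20.8, 205.4]
orientation: [2.231, 2.211, -0.001]
wrist_force: [-0.6, 1.1, -0.7]
finger_gap: 94.3
```

```bash
cat >> h.py <<'E'
def tool():
    s=status.state(); R=cv2.Rodrigues(np.array(s["orientation"]))[0]
    y=R[:,1]; print("t %.2f"%s["t"],"pos",np.round(s["tool_pos"],1),"zax",np.round(R[:,2],4),"jaw",round(np.degrees(np.arctan2(y[1],y[0])),2),"F",np.round(s["wrist_force"],1),"gap",round(s["finger_gap"],1),"q",np.round(s["q"],2)); return np.array(s["tool_pos"]),R
E
python3 - <<'E'
from h import *
p,R=tool(); c=cam("wrist"); cv2.imwrite("pics/w1.png",viewer.grab_frame("wrist")[:,:,::-1])
o=-c[1].T@c[2]; print("cam in tool",R.T@(o-p), R.T@c[1].T[:,2])
E
```

```text
t 1.82 pos [486.6 -20.8 205.4] zax [-1.e-04 -7.e-04 -1.e+00] jaw -0.51 F [-0.6  1.1 -0.7] gap 94.3 q [-0.3   0.42  0.4   1.97 -0.22  0.79  0.22]
cam in tool [ 7.90200815e+01 -7.11640613e-02 -1.78846045e+02] [-2.70199177e-01  7.52015461e-04  9.62804154e-01]
```

View pics/w1.png

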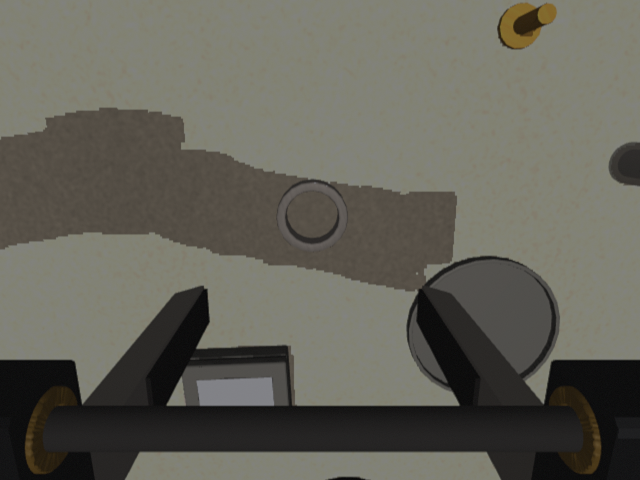

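The wrist view shows the ring centred near (312,215), the saucer at (483,325) partly behind a finger, and the carrier at top right. I'll fit the known circles to the edges in both views.

```bash
cat >> h.py <<'E'
from scipy.optimize import minimize
def fit(c,im,x,y,circles,box=None):
    """circles: (z,r) concentric; fit x,y to Canny edges by truncated distance"""
    g=cv2.GaussianBlur(cv2.cvtColor(im,cv2.COLOR_BGR2GRAY),(0,0),0.8)
    D=cv2.distanceTransform(255-cv2.Canny(g,20,60),cv2.DIST_L2,5)
    def cost(p):
        s=0
        for z,r in circles:
            uv=proj(c,circ(p[0],p[1],z,r,120)).astype(np.float32)
            d=cv2.remap(D,uv[None,:,0],uv[None,:,1],cv2.INTER_LINEAR,borderValue=5)
            s+=np.minimum(d,4).mean()
        return s/len(circles)
    G=[(cost((x+a,y+b)),x+a,y+b) for a in range(-10,11,2) for b in range(-10,11,2)]
    b=min(G); r=minimize(cost,b[1:],method="Nelder-Mead"); return r.x,r.fun
def draw(im,c,x,y,circles,s=1):
    for z,r in circles:
        uv=proj(c,circ(x,y,z,r)); cv2.polylines(im,[np.int32(np.round((uv+.5)*s*16-8))],True,(0,0,255),1,cv2.LINE_AA,4)
E
python3 - <<'E'
from h import *
ct=cam("top");cw=cam("wrist"); it=cv2.imread("pics/top0.png"); iw=cv2.imread("pics/w1.png")
S=[(12,72),(12,68)];Rg=[(22,31),(22,23)];D=[(16,29),(16,26)]
for n,x,y,C in [("saucer",646,-132,S),("ring",486,-20,Rg),("dish",415,187,D),("carrierfoot",646,127,[(6,17)]),("cover",518,-368,[(0,60),(83,60)])]:
    print(n,"top",fit(ct,it,x,y,C))
print("ring w",fit(cw,iw,486,-20,Rg)); print("sauc w",fit(cw,iw,646,-132,S)); print("carr w",fit(cw,iw,646,127,[(6,17)]))
for n in [("b")]:
    big=cv2.resize(iw,None,fx=3,fy=3,interpolation=cv2.INTER_CUBIC)
    a=fit(cw,iw,486,-20,Rg)[0];draw(big,cw,*a,Rg,3)
    a=fit(cw,iw,646,-132,S)[0];draw(big,cw,*a,S,3)
    cv2.imwrite("pics/o1.png",cv2.resize(big[500:1220,760:1720],None,fx=.83,fy=.83))
E
```

```text
saucer top (array([ 646.65265494, -130.23819812]), np.float64(0.6080305576324463))
ring top (array([488.00823685, -21.09287419]), np.float64(0.5320029258728027))
dish top (array([416.77626203, 187.83666523]), np.float64(0.5444775819778442))
carrierfoot top (array([653.29993708, 132.12915746]), np.float64(0.3925604224205017))
cover top (array([ 524.37956676, -371.28079564]), np.float64(0.6819497346878052))
ring w (array([485.60799237, -15.91576724]), np.float64(0.8009753227233887))
sauc w (array([ 645.79964319, -127.50927629]), np.float64(1.2406911849975586))
carr w (array([651.42822798, 133.83977377]), np.float64(0.45438316464424133))
```

View pics/o1.png

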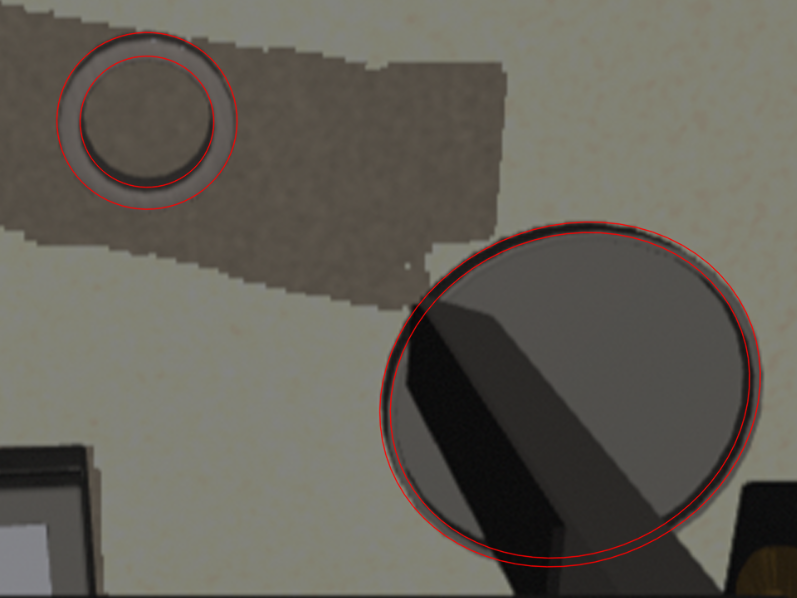

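Request:
play_rows(turn=[[0,0,0],[0,0,0],[0,0,0],[0,0,0],[0,0,0],[0,0,0],[0,0,0],[0,0,0],[0,0,0],[0,0,0],[0,0,0],[0,0,0],[0,0,0],[0,0,0],[0,0,0],[0,0,0],[0,0,0],[0,0,0]], linear=[[0,0.001,-0.03],[0,0.001,-0.03],[0,0,-0.03],[0,0,-0.03],[0,0,-0.03],[0,0,-0.02],[0,0,-0.015],[0,0,-0.01],[0,0,-0.005],[0,0,0],[0,0,0],[0,0,0],[0,0,0],[0,0,0],[0,0,0],[0,0,0],[0,0,0],[0,0,0]], fingers=[0,0,0,0,0,0,0,0,0,0,0.5,0.5,0.5,0.5,0.5,0.5,0.5,0.5])

```text
t: 3.37
tool_pos: [486.8, -16.7, 5.9]
orientation: [2.226, 2.216, 0.001]
wrist_force: [0.5, 0.6, 6.6]
finger_gap: 62.0
```

```bash
python3 - <<'E'
from h import *
for i in range(3): p,R=tool(); im=viewer.grab_frame("wrist")
cv2.imwrite("pics/w2.png",im[:,:,::-1])
E
```

```text
t 3.37 pos [486.8 -16.7   5.9] zax [ 7.e-04  2.e-04 -1.e+00] jaw -0.26 F [0.5 0.6 6.6] gap 62.0 q [-0.14  0.75  0.18  2.12 -0.41  0.3   0.38]
t 3.42 pos [486.9 -16.7   6. ] zax [ 8.e-04  2.e-04 -1.e+00] jaw -0.26 F [ 0.  -0.3  5.5] gap 62.2 q [-0.14  0.75  0.18  2.12 -0.41  0.3   0.38]
t 3.47 pos [486.9 -16.7   6. ] zax [ 8.e-04  2.e-04 -1.e+00] jaw -0.26 F [0.2 0.3 5.1] gap 61.9 q [-0.14  0.75  0.18  2.12 -0.41  0.3   0.38]
```

View pics/w2.png

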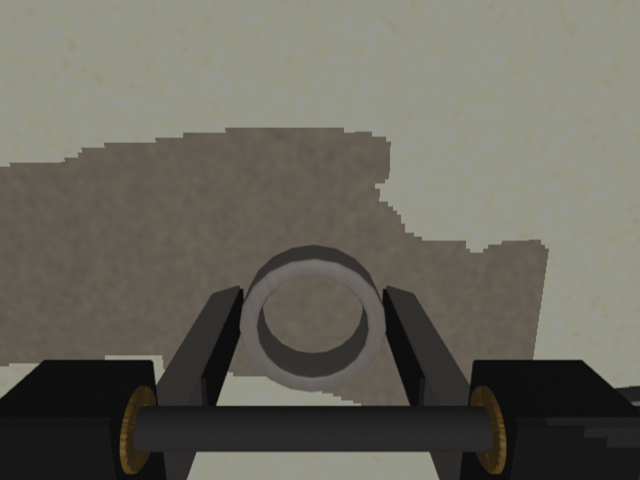

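Request:
play_rows(turn=[[0,0,0],[0,0,0],[0,0,0],[0,0,0],[0,0,-6],[0,0,-7],[0,0,-7],[0,0,-7],[0,0,-7],[0,0,-7],[0,0,-7],[0,0,-7],[0,0,-7],[0,0,-7],[0,0,-7],[0,0,-7],[0,0,-7],[0,0,0],[0,0,0],[0,0,0]], linear=[[0,0,0],[0,0,0],[0,0,0],[0,0,0],[0,0,0],[0,0,0],[0,0,0],[0,0,0],[0,0,0],[0,0,0],[0,0,0],[0,0,0],[0,0,0],[0,0,0],[0,0,0],[0,0,0],[0,0,0],[0,0,0],[0,0,0],[0,0,0]], fingers=[0,0,0,0,0,0,0,0,0,0,0,0,0,0,0,0,0,0,0.5,0.5])

```text
t: 5.18
tool_pos: [486.4, -16.7, 5.4]
orientation: [-3.142, 0.002, 0.0]
wrist_force: [-0.2, -1.0, 0.7]
finger_gap: 83.8
```

Request:
play_rows(turn=[[0,0,0],[0,0,0],[0,0,0],[0,0,0],[0,0,0]], linear=[[0,0,0],[0,0,0],[0,0,0],[0,0,0],[0,0,0]], fingers=[0.5,0.5,0.5,0.5,0.5])

```text
t: 5.6
tool_pos: [486.6, -16.9, 5.6]
orientation: [3.142, -0.007, 0.0]
wrist_force: [-0.2, -0.1, 1.0]
finger_gap: 60.1
```

```bash
python3 - <<'E'
from h import *
p,R=tool(); im=viewer.grab_frame("wrist")
cv2.imwrite("pics/w3.png",im[:,:,::-1])
it=viewer.grab_frame("top")[:,:,::-1].copy()
cv2.imwrite("pics/top1.png",it)
E
```

```text
t 5.60 pos [486.6 -16.9   5.6] zax [ 2.e-04 -0.e+00 -1.e+00] jaw -90.26 F [-0.2 -0.1  1. ] gap 60.1 q [-0.37  0.82  0.54  2.12 -0.99  0.47 -0.62]
```

View pics/w3.png

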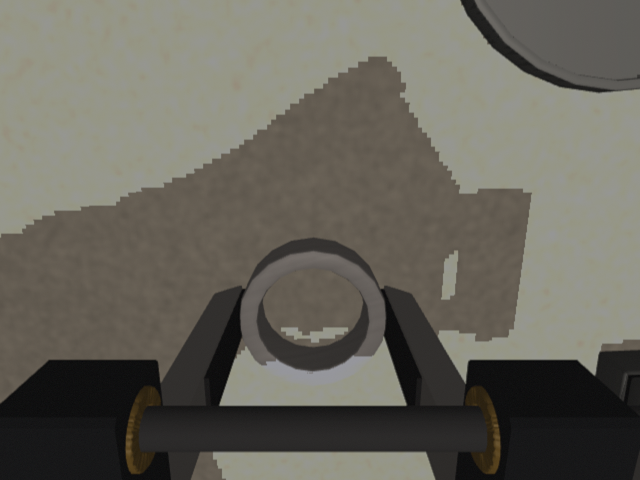

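```bash
python3 - <<'E'
from h import *
p,R=tool(); c=cam("wrist"); im=cv2.imread("pics/w3.png")
print(fit(c,im,486,-17,[(22,31),(22,23)]))
big=cv2.resize(im[200:420,180:450],None,fx=2.7,fy=2.7)
draw_=im.copy(); draw(draw_,c,p[0],p[1],[(22,31),(22,23)]); cv2.imwrite("pics/o2.png",cv2.resize(draw_[200:420,180:450],None,fx=2.7,fy=2.7))
# saucer from wrist w1 with improved; top ring
ct=cam("top"); print("top ring orig vs tool: ring moved; tool",p)
E
```

```text
t 5.70 pos [486.6 -16.9   5.6] zax [ 2.e-04 -1.e-04 -1.e+00] jaw -90.26 F [-0.3 -1.4  1.2] gap 60.0 q [-0.37  0.82  0.54  2.12 -0.99  0.47 -0.62]
(array([486.66432228, -16.65411117]), np.float64(1.7781705856323242))
top ring orig vs tool: ring moved; tool [486.60363733 -16.89162337   5.55320921]
```

View pics/o2.png

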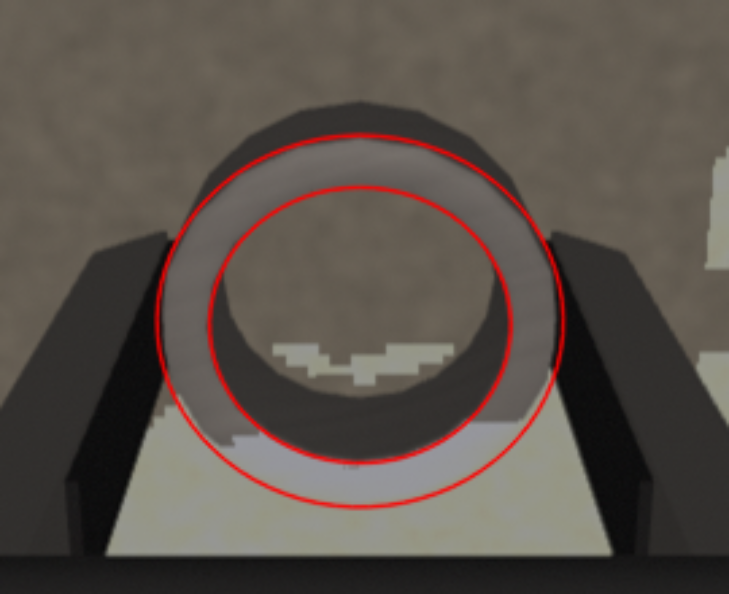

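View pics/top1.png

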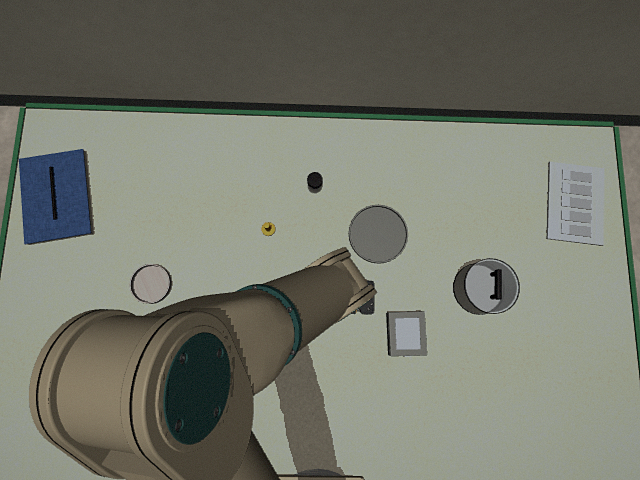

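Request:
play_rows(turn=[[0,0,0],[0,0,0],[0,0,0],[0,0,0],[0,0,0],[0,0,0],[0,0,0],[0,0,0],[0,0,0],[0,0,0],[0,0,0],[0,0,0],[0,0,0],[0,0,0],[0,0,0],[0,0,0],[0,0,0],[0,0,0]], linear=[[0,0,0.008],[0,0,0.015],[0,0,0.02],[0,0,0.02],[0,0,0.017],[0.0159,-0.0113,0],[0.0159,-0.0113,0],[0.0159,-0.0113,0],[0.0159,-0.0113,0],[0.0159,-0.0113,0],[0.0159,-0.0113,0],[0.0159,-0.0113,0],[0.0159,-0.0113,0],[0.0159,-0.0113,0],[0.0159,-0.0113,0],[0,0,0],[0,0,0],[0,0,0]], fingers=[0.5,0.5,0.5,0.5,0.5,0.5,0.5,0.5,0.5,0.5,0.5,0.5,0.5,0.5,0.5,0.5,0.5,0.5])

```text
t: 7.2
tool_pos: [644.3, -128.9, 85.3]
orientation: [-3.141, 0.007, 0.003]
wrist_force: [0.1, -0.2, 0.4]
finger_gap: 60.1
```

```bash
python3 - <<'E'
from h import *
p,R=tool(); c=cam("wrist"); im=viewer.grab_frame("wrist")[:,:,::-1].copy(); tool()
cv2.imwrite("pics/w4.png",im)
print(fit(c,im,646,-130,[(12,72),(12,68)]))
draw(im,c,645.7,-130.2,[(12,72),(12,68)]); cv2.imwrite("pics/o4.png",im)
E
```

```text
t 7.20 pos [ 644.3 -128.9   85.3] zax [-1.7e-03  9.0e-04 -1.0e+00] jaw -90.26 F [ 0.1 -0.2  0.4] gap 60.1 q [-0.25  0.9   0.75  1.61 -0.73  0.93 -0.81]
t 7.25 pos [ 644.3 -128.6   85.4] zax [-0.0015  0.0011 -1.    ] jaw -90.25 F [ 0.2  0.7 -0.6] gap 60.2 q [-0.25  0.9   0.75  1.61 -0.73  0.93 -0.81]
(array([ 649.16889212, -133.85232041]), np.float64(1.5385936498641968))
```

View pics/o4.png

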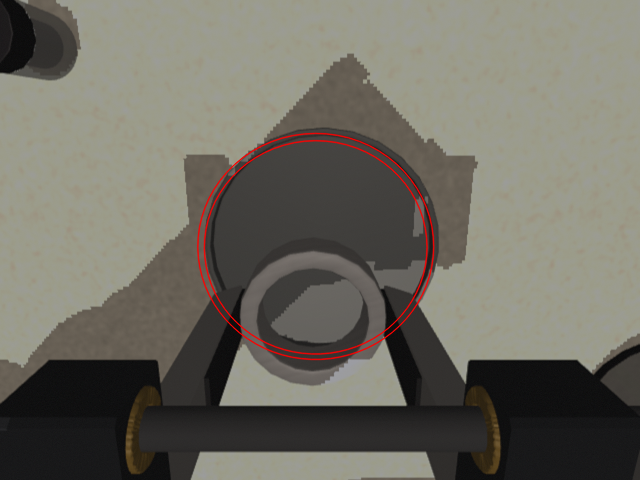

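```bash
python3 - <<'E'
from h import *
c=cam("wrist"); im=cv2.imread("pics/w4.png")
S=[(12,72),(12,68),(4,68)]
big=cv2.resize(im,None,fx=3,fy=3,interpolation=cv2.INTER_CUBIC); draw(big,c,649.2,-133.8,[(12,72),(12,68),(0,72)],3)
cv2.imwrite("pics/o5.png",cv2.resize(big[330:1000,540:1400],(770,600)))
it=cv2.imread("pics/top1.png"); ct=cam("top"); big=cv2.resize(it,None,fx=8,fy=8,interpolation=cv2.INTER_CUBIC); draw(big,ct,646.65,-130.2,[(12,72),(12,68)],8)
cv2.imwrite("pics/o6.png",big[1620:2140,2740:3300])
cs=cam("scene"); i=cv2.imread("pics/scene0.png")
for n,x,y,C in [("saucer",646,-132,[(12,72),(12,68)]),("ring(488,-21.1)",487,-20,[(22,31),(22,23)])]: print(n,fit(cs,i,x,y,C))
E
```

```text
saucer (array([ 647.19755065, -134.40828353]), np.float64(0.6134244203567505))
ring(488,-21.1) (array([485.04313461, -20.14423639]), np.float64(0.9854397773742676))
```

View pics/o5.png

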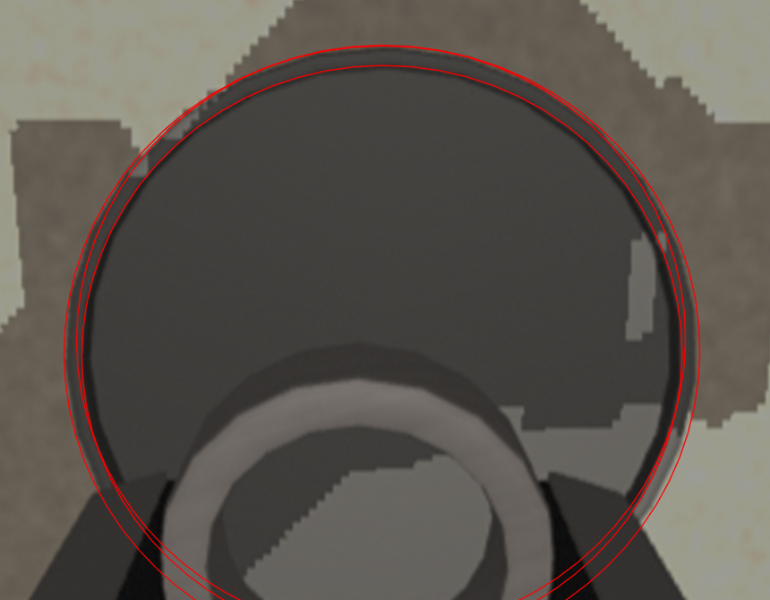

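View pics/o6.png

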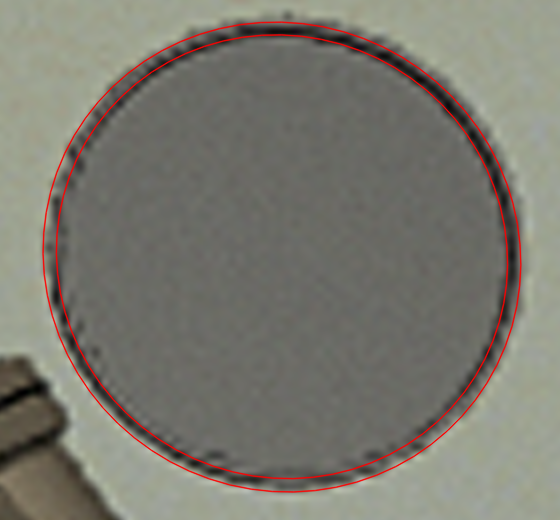

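Request:
play_rows(turn=[[0,0,0],[0,0,0],[0,0,0],[0,0,0],[0,0,0],[0,0,0],[0,0,0],[0,0,0]], linear=[[0.0037,-0.0042,0],[0,0,-0.015],[0,0,-0.015],[0,0,-0.015],[0,0,-0.01],[0,0,0],[0,0,0],[0,0,0]], fingers=[0.5,0.5,0.5,0.5,0.5,0.5,0.5,0.5])

```text
t: 7.92
tool_pos: [649.4, -134.3, 30.5]
orientation: [3.141, -0.007, 0.0]
wrist_force: [0.3, 0.8, -0.5]
finger_gap: 60.3
```

```bash
python3 - <<'E'
from h import *
p,R=tool(); c=cam("wrist"); im=viewer.grab_frame("wrist")[:,:,::-1].copy(); tool()
cv2.imwrite("pics/w5.png",im)
print(fit(c,im,648,-133,[(12,72),(12,68)]))
big=cv2.resize(im,None,fx=3,fy=3,interpolation=cv2.INTER_CUBIC); draw(big,c,648,-133,[(12,72),(12,68),(4,68)],3)
cv2.imwrite("pics/o7.png",cv2.resize(big[300:1250,540:1400],(720,795))[:600])
E
```

```text
t 7.92 pos [ 649.4 -134.3   30.5] zax [ 2.e-04 -5.e-04 -1.e+00] jaw -90.27 F [ 0.3  0.8 -0.5] gap 60.3 q [-0.21  0.98  0.7   1.62 -0.79  0.85 -0.77]
t 7.97 pos [ 649.7 -134.4   31. ] zax [ 1.e-03 -6.e-04 -1.e+00] jaw -90.27 F [-0.2 -0.8  0.5] gap 60.5 q [-0.21  0.97  0.7   1.62 -0.79  0.85 -0.77]
(array([ 649.18581716, -133.99103069]), np.float64(1.4945321083068848))
```

View pics/o7.png

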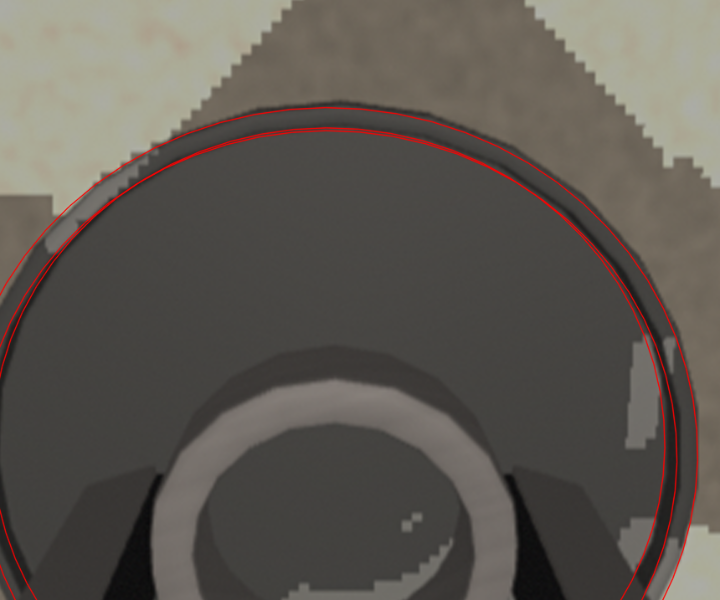

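Request:
play_rows(turn=[[0,0,0],[0,0,0],[0,0,0],[0,0,0],[0,0,0],[0,0,0],[0,0,0],[0,0,0]], linear=[[0,0,-0.006],[0,0,-0.005],[0,0,-0.004],[0,0,-0.003],[0,0,-0.002],[0,0,-0.001],[0,0,0],[0,0,0]], fingers=[0.5,0.5,0.5,0.5,0.5,0.5,0.5,0.5])

```text
t: 8.63
tool_pos: [649.3, -134.0, 9.6]
orientation: [3.142, -0.007, 0.0]
wrist_force: [-0.8, 0.5, 0.1]
finger_gap: 60.5
```

```bash
python3 - <<'E'
from h import *
p,R=tool(); tool()
E
```

```text
t 8.63 pos [ 649.3 -134.     9.6] zax [ 2.e-04 -0.e+00 -1.e+00] jaw -90.27 F [-0.8  0.5  0.1] gap 60.5 q [-0.2   1.    0.68  1.62 -0.81  0.82 -0.75]
t 8.63 pos [ 649.3 -134.     9.6] zax [ 2.e-04 -0.e+00 -1.e+00] jaw -90.27 F [-0.8  0.5  0.1] gap 60.5 q [-0.2   1.    0.68  1.62 -0.81  0.82 -0.75]
```

Request:
play_rows(turn=[[0,0,0],[0,0,0],[0,0,0]], linear=[[0,0,-0.0005],[0,0,-0.0005],[0,0,0]], fingers=[0.5,0.5,0.5])

```text
t: 8.88
tool_pos: [649.3, -134.0, 9.6]
orientation: [-3.141, 0.007, -0.001]
wrist_force: [-2.6, 1.6, 7.7]
finger_gap: 60.4
```

Request:
play_rows(turn=[[0,0,0],[0,0,0],[0,0,0],[0,0,0],[0,0,0],[0,0,0],[0,0,0],[0,0,0],[0,0,0],[0,0,0]], linear=[[0,0,0.0005],[0,0,0],[0,0,0],[0,0,0],[0,0,0.005],[0,0,0.02],[0,0,0.03],[0,0,0.03],[0,0,0.015],[0,0,0]], fingers=[0,0,0,0,0,0,0,0,0,0])

```text
t: 9.72
tool_pos: [651.6, -135.2, 113.0]
orientation: [3.14, -0.007, 0.01]
wrist_force: [-0.1, -0.3, -0.2]
finger_gap: 93.8
```

```bash
python3 - <<'E'
from h import *
p,R=tool(); c=cam("wrist"); im=viewer.grab_frame("wrist")[:,:,::-1].copy(); tool()
cv2.imwrite("pics/w6.png",im)
S=[(12,72),(12,68)];Q=[(26,31),(26,23)]
print(fit(c,im,649,-134,S),fit(c,im,649,-134,Q))
draw(im,c,649.2,-134,S+Q); cv2.imwrite("pics/o8.png",im)
E
```

```text
t 9.72 pos [ 651.6 -135.2  113. ] zax [ 0.0066 -0.002  -1.    ] jaw -90.26 F [-0.1 -0.3 -0.2] gap 93.8 q [-0.25  0.88  0.77  1.58 -0.71  0.98 -0.83]
t 9.77 pos [ 650.3 -134.3  110.6] zax [ 3.3e-03 -5.0e-04 -1.0e+00] jaw -90.25 F [-1.   0.1  0. ] gap 94.1 q [-0.25  0.88  0.77  1.58 -0.71  0.97 -0.83]
(array([ 649.6203466 , -133.91566196]), np.float64(0.5185570120811462)) (array([ 649.45770621, -133.72896737]), np.float64(0.7291024327278137))
```

View pics/o8.png

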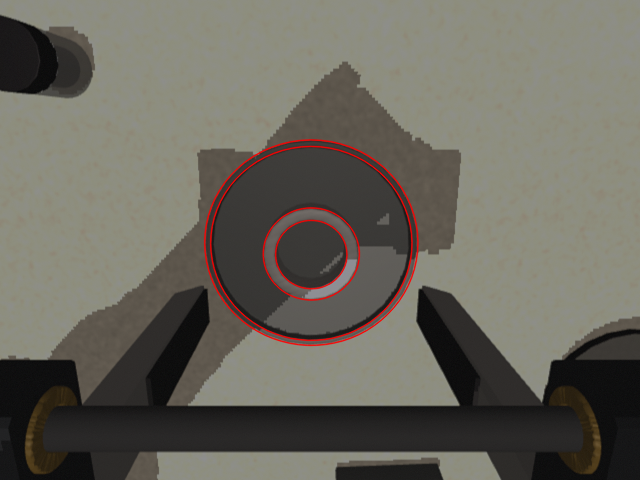

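The ring sits centred in the saucer, with the fits agreeing to about 0.3 mm. Next, the dish.

Request:
play_rows(turn=[[0,0,0],[0,0,0],[0,0,0],[0,0,0],[0,0,0],[0,0,0],[0,0,0],[0,0,0],[0,0,0],[0,0,0],[0,0,0],[0,0,0],[0,0,0],[0,0,0],[0,0,0]], linear=[[-0.0194,0.0268,0],[-0.0194,0.0268,0],[-0.0194,0.0268,0],[-0.0194,0.0268,0],[-0.0194,0.0268,0],[-0.0194,0.0268,0],[-0.0194,0.0268,0],[-0.0194,0.0268,0],[-0.0194,0.0268,0],[-0.0194,0.0268,0],[-0.0194,0.0268,0],[-0.0194,0.0268,0],[0,0,0],[0,0,0],[0,0,0]], fingers=[0,0,0,0,0,0,0,0,0,0,0,0,0,0,0])

```text
t: 11.02
tool_pos: [416.3, 187.1, 108.4]
orientation: [3.14, -0.007, -0.001]
wrist_force: [0.7, 0.4, -0.1]
finger_gap: 94.2
```

```bash
python3 - <<'E'
from h import *
p,R=tool(); c=cam("wrist"); im=viewer.grab_frame("wrist")[:,:,::-1].copy(); tool()
cv2.imwrite("pics/w7.png",im)
Q=[(16,29),(16,26)]
f=fit(c,im,417,188,Q); print(f)
draw(im,c,*f[0],Q); cv2.imwrite("pics/o9.png",im)
E
```

```text
t 11.02 pos [416.3 187.1 108.4] zax [-4.0e-04 -1.5e-03 -1.0e+00] jaw -90.25 F [ 0.7  0.4 -0.1] gap 94.2 q [-1.02  0.67  0.82  2.15 -0.81  0.67 -1.2 ]
t 11.07 pos [416.8 186.5 108.6] zax [ 1.0e-04 -1.4e-03 -1.0e+00] jaw -90.34 F [ 0.3 -0.6  0.2] gap 94.1 q [-1.02  0.67  0.82  2.15 -0.81  0.67 -1.2 ]
(array([416.52319437, 189.35079989]), np.float64(0.9570375680923462))
```

View pics/o9.png

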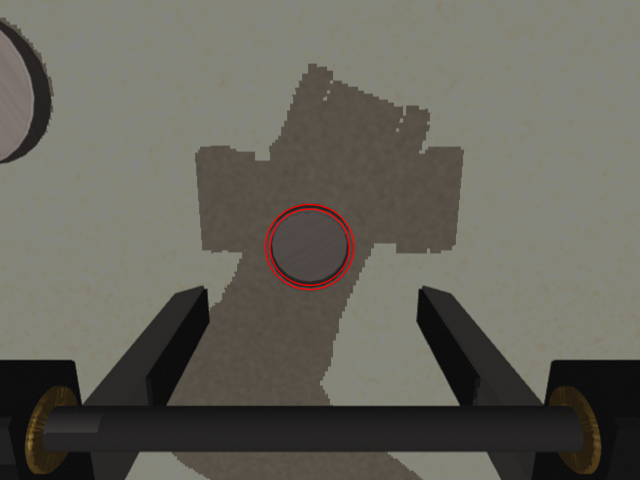

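Request:
play_rows(turn=[[0,0,0],[0,0,0],[0,0,0],[0,0,0],[0,0,0],[0,0,0],[0,0,0],[0,0,0],[0,0,0],[0,0,0],[0,0,0],[0,0,0],[0,0,0],[0,0,0],[0,0,0],[0,0,0],[0,0,0],[0,0,0]], linear=[[0,0.002,-0.02],[0,0,-0.025],[0,0,-0.025],[0,0,-0.015],[0,0,-0.01],[0,0,-0.005],[0,0,-0.003],[0,0,-0.001],[0,0,0],[0,0,0],[0,0,0],[0,0,0],[0,0,0],[0,0,0],[0,0,0],[0,0,0],[0,0,0],[0,0,0]], fingers=[0,0,0,0,0,0,0,0,0,0,0.5,0.5,0.5,0.5,0.5,0.5,0.5,0.5])

```text
t: 12.57
tool_pos: [416.4, 189.7, 5.0]
orientation: [-3.141, 0.007, -0.0]
wrist_force: [0.8, -0.2, 1.8]
finger_gap: 57.3
```

Request:
play_rows(turn=[[0,0,0],[0,0,0],[0,0,0],[0,0,6],[0,0,7],[0,0,7],[0,0,7],[0,0,7],[0,0,7],[0,0,7],[0,0,7],[0,0,7],[0,0,7],[0,0,7],[0,0,7],[0,0,7],[0,0,0],[0,0,0],[0,0,0],[0,0,0]], linear=[[0,0,0],[0,0,0],[0,0,0],[0,0,0],[0,0,0],[0,0,0],[0,0,0],[0,0,0],[0,0,0],[0,0,0],[0,0,0],[0,0,0],[0,0,0],[0,0,0],[0,0,0],[0,0,0],[0,0,0],[0,0,0],[0,0,0],[0,0,0]], fingers=[0,0,0,0,0,0,0,0,0,0,0,0,0,0,0,0,0,0,0,0])

```text
t: 14.23
tool_pos: [416.4, 189.6, 5.0]
orientation: [2.229, 2.214, -0.0]
wrist_force: [-0.1, -0.7, -0.3]
finger_gap: 94.0
```

Request:
play_rows(turn=[[0,0,0],[0,0,0],[0,0,0],[0,0,0],[0,0,0],[0,0,0],[0,0,0],[0,0,0]], linear=[[0,0,0],[0,0,0],[0,0,0],[0,0,0],[0,0,0],[0,0,0],[0,0,0],[0,0,0]], fingers=[0.5,0.5,0.5,0.5,0.5,0.5,0.5,0.5])

```text
t: 14.9
tool_pos: [416.3, 189.6, 5.0]
orientation: [-2.226, -2.216, 0.0]
wrist_force: [0.2, 0.6, 0.1]
finger_gap: 57.0
```

```bash
python3 - <<'E'
from h import *
p,R=tool(); c=cam("wrist"); im=viewer.grab_frame("wrist")[:,:,::-1].copy(); tool()
cv2.imwrite("pics/w8.png",im)
Q=[(16,29),(16,26)]
draw(im,c,p[0],p[1],Q); cv2.imwrite("pics/o10.png",im)
E
```

```text
t 14.90 pos [416.3 189.6   5. ] zax [-3.e-04  0.e+00 -1.e+00] jaw -0.26 F [0.2 0.6 0.1] gap 57.0 q [-0.61  0.74  0.19  2.19 -0.53  0.25  0.04]
t 14.95 pos [416.3 189.6   5. ] zax [-2.e-04  0.e+00 -1.e+00] jaw -0.26 F [ 0.  -0.5  0.7] gap 56.6 q [-0.61  0.74  0.19  2.19 -0.53  0.25  0.04]
```

View pics/o10.png

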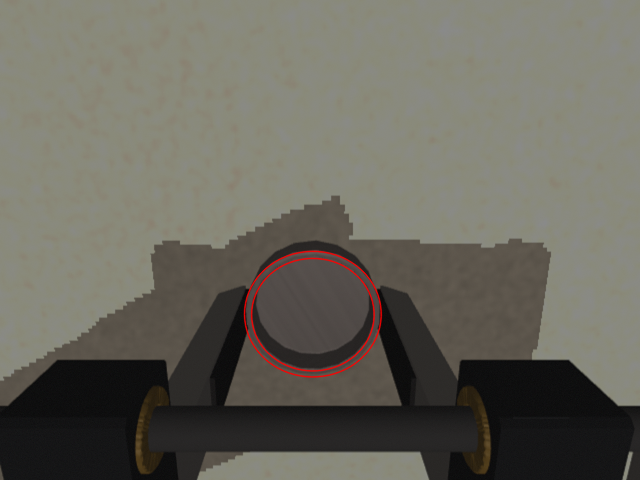

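Request:
play_rows(turn=[[0,0,0],[0,0,0],[0,0,0],[0,0,0],[0,0,0],[0,0,0],[0,0,0],[0,0,0],[0,0,0],[0,0,0],[0,0,0],[0,0,0],[0,0,0],[0,0,0],[0,0,0],[0,0,0],[0,0,0],[0,0,0],[0,0,0],[0,0,0]], linear=[[0,0,0.005],[0,0,0.02],[0,0,0.03],[0,0,0.03],[0.0194,-0.027,0],[0.0194,-0.027,0],[0.0194,-0.027,0],[0.0194,-0.027,0],[0.0194,-0.027,0],[0.0194,-0.027,0],[0.0194,-0.027,0],[0.0194,-0.027,0],[0.0194,-0.027,0],[0.0194,-0.027,0],[0.0194,-0.027,0],[0.0194,-0.027,0],[0,0,0],[0,0,0],[0,0,0],[0,0,0]], fingers=[0.5,0.5,0.5,0.5,0.5,0.5,0.5,0.5,0.5,0.5,0.5,0.5,0.5,0.5,0.5,0.5,0.5,0.5,0.5,0.5])

```text
t: 16.62
tool_pos: [648.5, -132.4, 89.8]
orientation: [-2.223, -2.217, -0.0]
wrist_force: [-0.7, 0.7, -0.9]
finger_gap: 56.9
```

Request:
play_rows(turn=[[0,0,0],[0,0,0]], linear=[[0,0,0],[0,0,0]], fingers=[0.5,0.5])

```text
t: 16.78
tool_pos: [649.0, -132.9, 90.1]
orientation: [-2.224, -2.218, -0.0]
wrist_force: [0.2, -0.0, -1.5]
finger_gap: 57.0
```

```bash
python3 - <<'E'
from h import *
p,R=tool(); c=cam("wrist"); im=viewer.grab_frame("wrist")[:,:,::-1].copy(); tool()
cv2.imwrite("pics/w9.png",im)
E
```

```text
t 16.78 pos [ 649.  -132.9   90.1] zax [-3.e-04  7.e-04 -1.e+00] jaw -0.17 F [ 0.2 -0.  -1.5] gap 57.0 q [-0.03  0.8   0.33  1.59 -0.33  0.81  0.44]
t 16.83 pos [ 649.1 -133.2   90.2] zax [-1.e-04  5.e-04 -1.e+00] jaw -0.18 F [ 0.3  0.7 -1.3] gap 56.6 q [-0.03  0.8   0.33  1.59 -0.33  0.81  0.44]
```

View pics/w9.png

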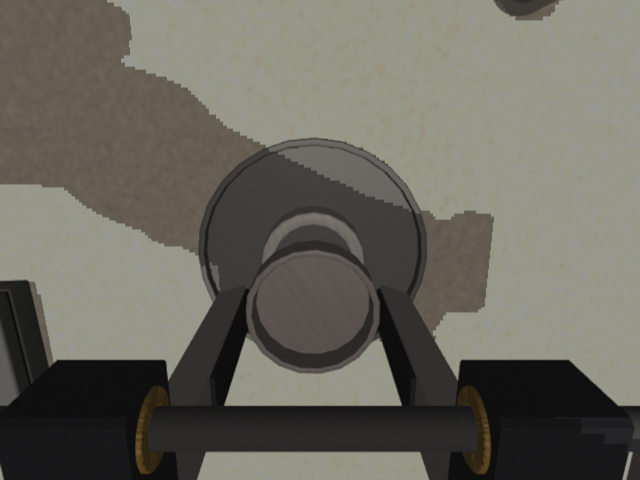

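Request:
play_rows(turn=[[0,0,0],[0,0,0],[0,0,0],[0,0,0],[0,0,0],[0,0,0],[0,0,0],[0,0,0],[0,0,0]], linear=[[0,-0.0005,-0.01],[0,0,-0.015],[0,0,-0.015],[0,0,-0.01],[0,0,-0.005],[0,0,-0.002],[0,0,0],[0,0,0],[0,0,0]], fingers=[0.5,0.5,0.5,0.5,0.5,0.5,0.5,0.5,0.5])

```text
t: 17.58
tool_pos: [649.8, -135.1, 33.7]
orientation: [2.226, 2.215, 0.001]
wrist_force: [0.1, -0.4, -0.2]
finger_gap: 57.0
```

```bash
python3 - <<'E'
from h import *
p,R=tool(); c=cam("wrist"); im=viewer.grab_frame("wrist")[:,:,::-1].copy(); tool()
cv2.imwrite("pics/w10.png",im)
E
```

```text
t 17.58 pos [ 649.8 -135.1   33.7] zax [ 1.4e-03 -3.0e-04 -1.0e+00] jaw -0.26 F [ 0.1 -0.4 -0.2] gap 57.0 q [-0.01  0.87  0.3   1.61 -0.36  0.71  0.46]
t 17.63 pos [ 649.8 -135.    33.8] zax [ 1.4e-03 -3.0e-04 -1.0e+00] jaw -0.26 F [-0.5 -0.1 -0.2] gap 56.6 q [-0.01  0.87  0.3   1.61 -0.36  0.71  0.46]
```

Request:
play_rows(turn=[[0,0,0],[0,0,0],[0,0,0],[0,0,0],[0,0,0],[0,0,0]], linear=[[-0.0004,0.0009,0],[0,0,-0.001],[0,0,-0.001],[0,0,-0.0005],[0,0,0],[0,0,0]], fingers=[0.5,0.5,0.5,0.5,0.5,0.5])

```text
t: 18.13
tool_pos: [649.0, -133.9, 31.0]
orientation: [2.226, 2.216, 0.001]
wrist_force: [-1.2, 0.9, 4.3]
finger_gap: 56.7
```

Request:
play_rows(turn=[[0,0,0],[0,0,0],[0,0,0],[0,0,0],[0,0,0],[0,0,0],[0,0,0],[0,0,0],[0,0,0],[0,0,0],[0,0,0]], linear=[[0,0,0],[0,0,0],[0,0,0],[0,0,0],[0,0,0.005],[0,0,0.02],[0,0,0.03],[0,0,0.03],[0,0,0],[0,0,0],[0,0,0]], fingers=[0,0,0,0,0,0,0,0,0,0,0])

```text
t: 19.05
tool_pos: [648.5, -133.7, 115.3]
orientation: [-2.226, -2.216, -0.0]
wrist_force: [-1.1, 1.1, -0.2]
finger_gap: 93.9
```

```bash
python3 - <<'E'
from h import *
p,R=tool(); c=cam("wrist"); im=viewer.grab_frame("wrist")[:,:,::-1].copy(); tool()
cv2.imwrite("pics/w11.png",im)
S=[(12,72),(12,68)];Q=[(42,29),(42,26)];G=[(26,31)]
print(fit(c,im,649,-134,S),fit(c,im,649,-134,Q),fit(c,im,649,-134,G))
draw(im,c,649.3,-134,S+Q+G); cv2.imwrite("pics/o11.png",im)
E
```

```text
t 19.05 pos [ 648.5 -133.7  115.3] zax [-4.e-04  4.e-04 -1.e+00] jaw -0.26 F [-1.1  1.1 -0.2] gap 93.9 q [-0.04  0.77  0.35  1.57 -0.32  0.86  0.43]
t 19.10 pos [ 648.  -133.6  114.6] zax [-1.8e-03  6.0e-04 -1.0e+00] jaw -0.26 F [-0.9  0.6 -0.1] gap 93.9 q [-0.04  0.77  0.35  1.57 -0.32  0.86  0.43]
(array([ 648.90744351, -133.35214281]), np.float64(0.49673014879226685)) (array([ 649.10480116, -132.89209284]), np.float64(0.7504587173461914)) (array([ 648.99590334, -134.08478692]), np.float64(0.6001562476158142))
```

View pics/o11.png

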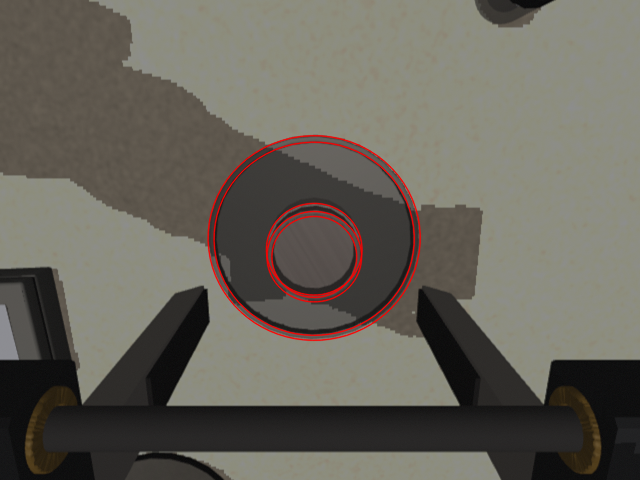

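Request:
play_rows(turn=[[0,0,0],[0,0,0],[0,0,0],[0,0,0],[0,0,0],[0,0,0],[0,0,0],[0,0,0],[0,0,0],[0,0,0],[0,0,0],[0,0,0],[0,0,0],[0,0,0],[0,0,0]], linear=[[0.0003,0.0265,0],[0.0003,0.0265,0],[0.0003,0.0265,0],[0.0003,0.0265,0],[0.0003,0.0265,0],[0.0003,0.0265,0],[0.0003,0.0265,0],[0.0003,0.0265,0],[0.0003,0.0265,0],[0.0003,0.0265,0],[0,0,0],[0,0,0],[0,0,0],[0,0,0],[0,0,0]], fingers=[0,0,0,0,0,0,0,0,0,0,0,0,0,0,0])

```text
t: 20.35
tool_pos: [651.8, 128.9, 115.3]
orientation: [2.229, 2.213, -0.002]
wrist_force: [-0.1, -0.0, 0.5]
finger_gap: 94.1
```

```bash
python3 - <<'E'
from h import *
p,R=tool(); c=cam("wrist"); im=viewer.grab_frame("wrist")[:,:,::-1].copy(); tool()
cv2.imwrite("pics/w12.png",im)
Q=[(6,17)]
f=fit(c,im,652,132,Q);print(f, fit(c,im,652,132,[(46,7)]))
draw(im,c,*f[0],[(6,17),(46,7)]); cv2.imwrite("pics/o12.png",im)
E
```

```text
t 20.35 pos [651.8 128.9 115.3] zax [-4.0e-04 -1.1e-03 -1.0e+00] jaw -0.41 F [-0.1 -0.   0.5] gap 94.1 q [-0.45  0.78  0.38  1.56 -0.35  0.87  0.05]
t 20.40 pos [651.9 129.2 115.4] zax [-3.e-04 -7.e-04 -1.e+00] jaw -0.4 F [ 0.4  0.1 -0.1] gap 94.0 q [-0.45  0.78  0.38  1.56 -0.35  0.87  0.05]
(array([654.34741443, 132.51762279]), np.float64(0.6503235101699829)) (array([653.91719841, 131.79426026]), np.float64(0.4800584018230438))
```

View pics/o12.png

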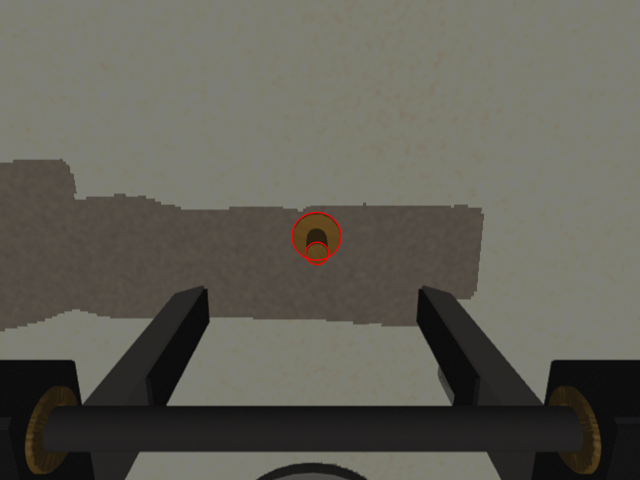

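Request:
play_rows(turn=[[0,0,0],[0,0,0],[0,0,0],[0,0,0],[0,0,0],[0,0,0],[0,0,0],[0,0,0],[0,0,0],[0,0,0],[0,0,0]], linear=[[0.0022,0.0025,0],[0,0,-0.015],[0,0,-0.02],[0,0,-0.02],[0,0,-0.02],[0,0,-0.01],[0,0,-0.006],[0,0,-0.002],[0,0,0],[0,0,0],[0,0,0]], fingers=[0,0,0,0,0,0,0,0.3,0.5,0.6,0.6])

```text
t: 21.32
tool_pos: [654.9, 133.6, 23.7]
orientation: [2.226, 2.215, 0.003]
wrist_force: [0.1, 0.3, -0.2]
finger_gap: 71.1
```

```bash
python3 - <<'E'
from h import *
p,R=tool(); c=cam("wrist"); im=viewer.grab_frame("wrist")[:,:,::-1].copy(); tool()
cv2.imwrite("pics/w13.png",im)
f=fit(c,im,654,132,[(46,7)]); print(f, fit(c,im,654,132,[(6,17)]))
draw(im,c,p[0],p[1],[(46,7)]); cv2.imwrite("pics/o13.png",im)
E
```

```text
t 21.32 pos [654.9 133.6  23.7] zax [ 2.e-03  4.e-04 -1.e+00] jaw -0.27 F [ 0.1  0.3 -0.2] gap 71.1 q [-0.43  0.9   0.33  1.6  -0.4   0.71  0.08]
t 21.37 pos [654.8 133.7  23.6] zax [ 1.8e-03  4.0e-04 -1.0e+00] jaw -0.25 F [ 0.5  0.5 -0.5] gap 66.2 q [-0.43  0.9   0.33  1.6  -0.4   0.71  0.08]
(array([654.20394948, 132.22703668]), np.float64(0.6653182506561279)) (array([654.34828345, 132.98550966]), np.float64(0.6807122826576233))
```

View pics/o13.png

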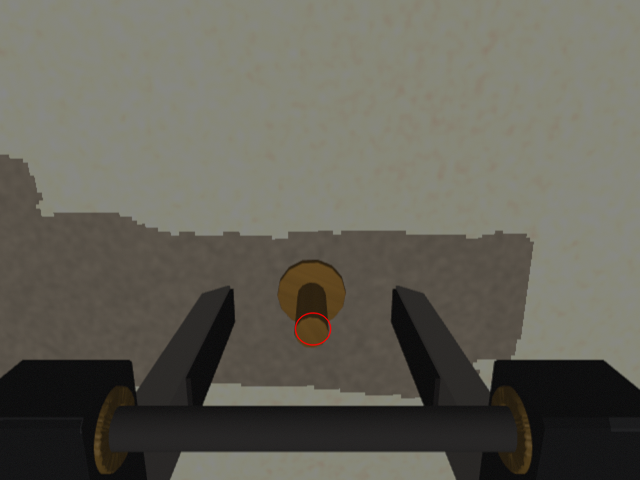

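Request:
play_rows(turn=[[0,0,0],[0,0,0],[0,0,0],[0,0,0],[0,0,0],[0,0,0],[0,0,0],[0,0,0],[0,0,0],[0,0,0],[0,0,0],[0,0,0],[0,0,0],[0,0,0]], linear=[[-0.0004,-0.0012,-0.0005],[0,0,0],[0,0,0],[0,0,0],[0,0,0],[0,0,0],[0,0,0],[0,0,0],[0,0,0],[0,0,0],[0,0,0],[0,0,0],[0,0,0],[0,0,0]], fingers=[0.6,0.65,0.7,0.75,0.8,0.82,0.84,0.86,0.88,0.95,1,1,1,1])

```text
t: 22.53
tool_pos: [653.6, 132.3, 22.0]
orientation: [-2.226, -2.216, 0.0]
wrist_force: [-0.3, 0.2, -1.1]
finger_gap: 13.4
```

```bash
python3 - <<'E'
from h import *
p,R=tool(); c=cam("wrist"); im=viewer.grab_frame("wrist")[:,:,::-1].copy(); tool()
cv2.imwrite("pics/w14.png",im)
print(fit(c,im,654,132,[(46,7)]), fit(c,im,654,132,[(6,17)]))
draw(im,c,p[0],p[1],[(46,7)]); cv2.imwrite("pics/o14.png",im)
E
```

```text
t 22.53 pos [653.6 132.3  22. ] zax [-0.  0. -1.] jaw -0.26 F [-0.3  0.2 -1.1] gap 13.4 q [-0.43  0.9   0.33  1.6  -0.4   0.71  0.09]
t 22.58 pos [653.6 132.3  21.9] zax [-1.e-04  0.e+00 -1.e+00] jaw -0.26 F [0.1 0.1 0.3] gap 13.3 q [-0.43  0.9   0.33  1.6  -0.4   0.71  0.09]
(array([653.49594796, 131.723396  ]), np.float64(0.796045184135437)) (array([653.46117277, 132.95781146]), np.float64(1.6340312957763672))
```

View pics/o14.png

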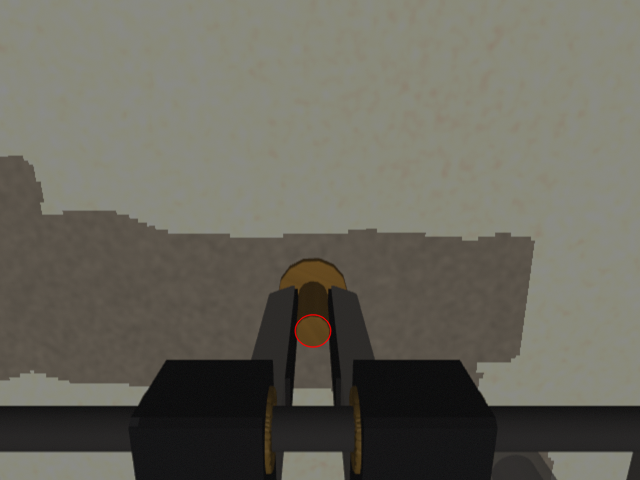

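Request:
play_rows(turn=[[0,0,0],[0,0,0],[0,0,0],[0,0,0],[0,0,0],[0,0,0],[0,0,0],[0,0,0],[0,0,0],[0,0,0],[0,0,0],[0,0,0],[0,0,0],[0,0,0],[0,0,0],[0,0,0],[0,0,0],[0,0,0],[0,0,0],[0,0,0]], linear=[[0,0,0.01],[0,0,0.025],[0,0,0.025],[0,0,0.025],[0,-0.016,0],[-0.00045,-0.025,0],[-0.00045,-0.025,0],[-0.00045,-0.025,0],[-0.00045,-0.025,0],[-0.00045,-0.025,0],[-0.00045,-0.025,0],[-0.00045,-0.025,0],[-0.00045,-0.025,0],[-0.00045,-0.025,0],[-0.00045,-0.025,0],[0,0,0],[0,0,0],[0,0,0],[0,0,0],[0,0,0]], fingers=[1,1,1,1,1,1,1,1,1,1,1,1,1,1,1,1,1,1,1,1])

```text
t: 24.25
tool_pos: [649.3, -131.8, 106.9]
orientation: [-2.223, -2.218, -0.001]
wrist_force: [-0.7, 0.5, -0.4]
finger_gap: 13.5
```

Request:
play_rows(turn=[[0,0,0],[0,0,0],[0,0,0],[0,0,0],[0,0,0],[0,0,0],[0,0,0]], linear=[[0,0,-0.01],[0,0,-0.015],[0,0,-0.01],[0,0,-0.005],[0,0,0],[0,0,0],[0,0,0]], fingers=[1,1,1,1,1,1,1])

```text
t: 24.83
tool_pos: [649.6, -133.8, 67.4]
orientation: [2.226, 2.216, 0.001]
wrist_force: [0.9, -0.5, 0.1]
finger_gap: 13.2
```

```bash
python3 - <<'E'
from h import *
p,R=tool(); c=cam("wrist"); im=viewer.grab_frame("wrist")[:,:,::-1].copy(); tool()
cv2.imwrite("pics/w15.png",im)
cv2.imwrite("pics/s15.png",viewer.grab_frame("scene")[:,:,::-1])
E
```

```text
t 24.83 pos [ 649.6 -133.8   67.4] zax [ 8.e-04 -3.e-04 -1.e+00] jaw -0.26 F [ 0.9 -0.5  0.1] gap 13.2 q [-0.02  0.83  0.32  1.6  -0.34  0.77  0.44]
t 24.88 pos [ 649.6 -133.8   67.6] zax [ 1.1e-03 -3.0e-04 -1.0e+00] jaw -0.26 F [ 0.4  0.3 -0.7] gap 13.2 q [-0.02  0.83  0.32  1.6  -0.34  0.77  0.44]
```

View pics/w15.png

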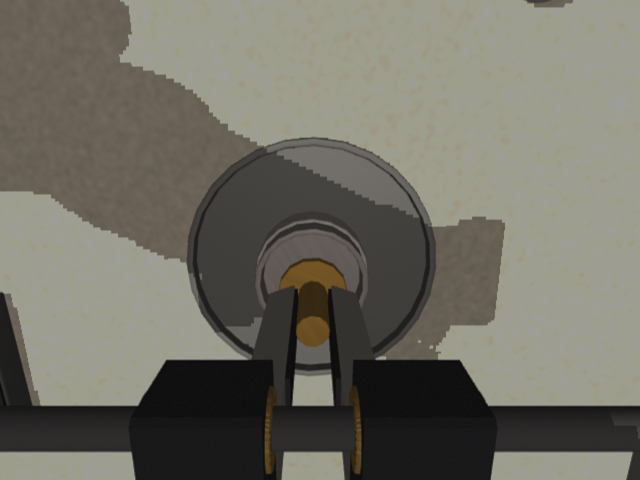

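Request:
play_rows(turn=[[0,0,0],[0,0,0],[0,0,0],[0,0,0],[0,0,0],[0,0,0],[0,0,0]], linear=[[-0.0003,0,-0.005],[0,0,-0.005],[0,0,-0.003],[0,0,-0.0015],[0,0,-0.001],[0,0,0],[0,0,0]], fingers=[1,1,1,1,1,1,1])

```text
t: 25.52
tool_pos: [648.9, -133.7, 51.5]
orientation: [2.226, 2.216, 0.0]
wrist_force: [-0.1, -0.0, -0.1]
finger_gap: 13.1
```

Request:
play_rows(turn=[[0,0,0],[0,0,0],[0,0,0],[0,0,0]], linear=[[0,0,-0.0005],[0,0,-0.0005],[0,0,0],[0,0,0]], fingers=[1,1,1,1])

```text
t: 25.85
tool_pos: [649.1, -133.8, 50.9]
orientation: [2.226, 2.216, 0.001]
wrist_force: [-0.1, 1.1, 3.3]
finger_gap: 13.4
```

Request:
play_rows(turn=[[0,0,0],[0,0,0],[0,0,0],[0,0,0],[0,0,0],[0,0,0],[0,0,0],[0,0,0],[0,0,0],[0,0,0],[0,0,0],[0,0,0],[0,0,0]], linear=[[0,0,0],[0,0,0],[0,0,0],[0,0,0],[0,0,0],[0,0,0.005],[0,0,0.02],[0,0,0.03],[0,0,0.03],[0,0,0],[0,0,0],[0,0,0],[0,0,0]], fingers=[0.8,0.7,0.6,0.4,0.2,0,0,0,0,0,0,0,0])

```text
t: 26.93
tool_pos: [647.9, -133.2, 134.3]
orientation: [-2.225, -2.215, 0.002]
wrist_force: [-0.1, -0.5, -0.7]
finger_gap: 93.1
```

```bash
python3 - <<'E'
from h import *
p,R=tool(); c=cam("wrist"); im=viewer.grab_frame("wrist")[:,:,::-1].copy(); tool()
cv2.imwrite("pics/w16.png",im)
print(fit(c,im,649,-134,[(12,72),(12,68)]),fit(c,im,649,-134,[(42,29),(42,26)]),fit(c,im,649,-134,[(35,17)]),fit(c,im,649,-134,[(75,7)]))
i=viewer.grab_frame("scene")[:,:,::-1]; cv2.imwrite("pics/s16.png",cv2.resize(i[180:300,190:350],None,fx=5,fy=5,interpolation=cv2.INTER_CUBIC))
E
```

```text
t 26.93 pos [ 647.9 -133.2  134.3] zax [-2.2e-03  7.0e-04 -1.0e+00] jaw -0.26 F [-0.1 -0.5 -0.7] gap 93.1 q [-0.04  0.75  0.36  1.56 -0.31  0.9   0.42]
t 26.98 pos [ 647.8 -133.3  134.1] zax [-2.5e-03  6.0e-04 -1.0e+00] jaw -0.26 F [-0.   0.3 -0.1] gap 93.3 q [-0.04  0.75  0.36  1.56 -0.31  0.9   0.42]
(array([ 648.84191821, -133.28753119]), np.float64(0.4583013653755188)) (array([ 649.04013283, -132.757512  ]), np.float64(0.6904398202896118)) (array([ 649.2386062 , -135.19065119]), np.float64(1.0465131998062134)) (array([ 648.86304105, -134.68650019]), np.float64(0.528988242149353))
```

View pics/w16.png

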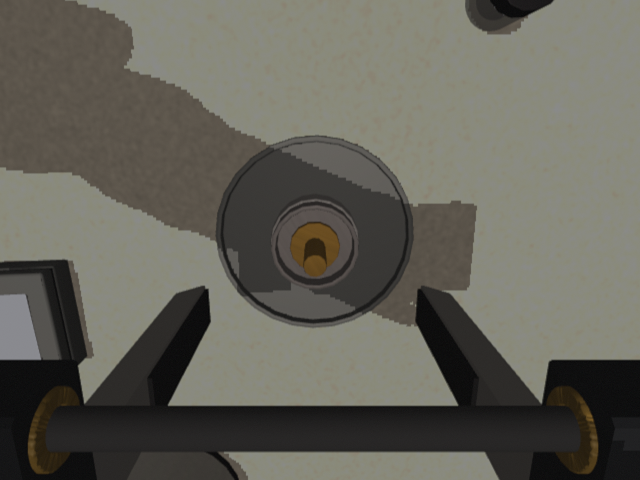

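View pics/s16.png

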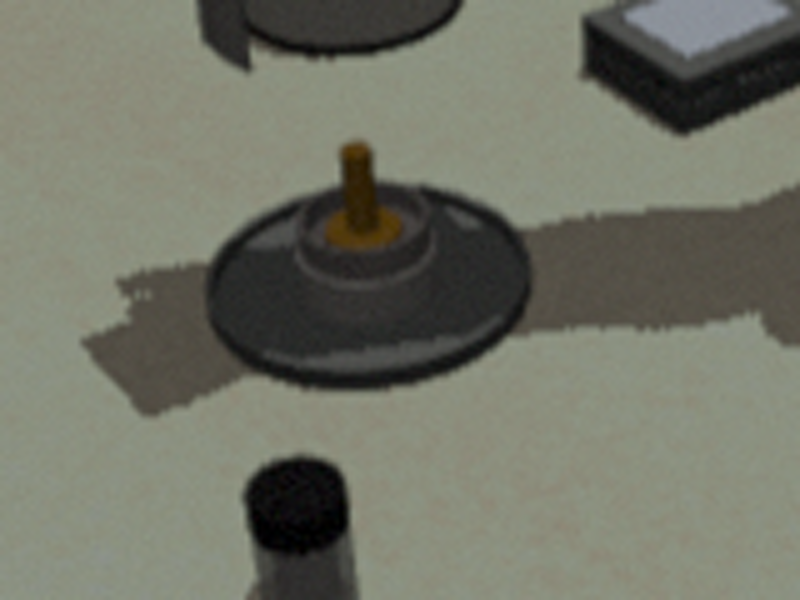

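Request:
play_rows(turn=[[0,0,0],[0,0,0],[0,0,-6],[0,0,-6],[0,0,-6],[0,0,-6],[0,0,-6],[0,0,-6],[0,0,-6],[0,0,-6],[0,0,-6],[0,0,-6],[0,0,-6],[0,0,-6],[0,0,-6],[0,0,-6],[0,0,-6],[0,0,0],[0,0,0],[0,0,0]], linear=[[0,0,0.03],[0,0,0.03],[-0.0084,-0.0157,0.002],[-0.0084,-0.0157,0.002],[-0.0084,-0.0157,0.002],[-0.0084,-0.0157,0.002],[-0.0084,-0.0157,0.002],[-0.0084,-0.0157,0.002],[-0.0084,-0.0157,0.002],[-0.0084,-0.0157,0.002],[-0.0084,-0.0157,0.002],[-0.0084,-0.0157,0.002],[-0.0084,-0.0157,0.002],[-0.0084,-0.0157,0.002],[-0.0084,-0.0157,0.002],[-0.0084,-0.0157,0.002],[-0.0084,-0.0157,0.002],[0,0,0],[0,0,0],[0,0,0]], fingers=[0,0,0,0,0,0,0,0,0,0,0,0,0,0,0,0,0,0,0,0])

```text
t: 28.7
tool_pos: [523.5, -367.6, 224.6]
orientation: [-3.14, 0.001, 0.001]
wrist_force: [-0.3, 0.7, 0.1]
finger_gap: 94.2
```

Request:
play_rows(turn=[[0,0,0],[0,0,0],[0,0,0]], linear=[[0,0,0],[0,0,0],[0,0,0]], fingers=[0,0,0])

```text
t: 28.95
tool_pos: [523.5, -368.1, 225.3]
orientation: [-3.141, 0.004, -0.0]
wrist_force: [-0.0, -0.2, 0.0]
finger_gap: 93.6
```

```bash
python3 - <<'E'
from h import *
p,R=tool(); c=cam("wrist"); im=viewer.grab_frame("wrist")[:,:,::-1].copy(); tool()
cv2.imwrite("pics/w17.png",im); np.savez("pics/w17c.npz",K=c[0],R=c[1],t=c[2])
for C in ([(0,60)],[(83,60)],[(83,60),(0,60)]): print(fit(c,im,523,-370,C))
E
```

```text
t 28.95 pos [ 523.5 -368.1  225.3] zax [ 2.e-04  6.e-04 -1.e+00] jaw -90.13 F [-0.  -0.2  0. ] gap 93.6 q [ 0.13  0.72  0.81  1.54 -0.56  1.13 -0.52]
t 29.00 pos [ 523.3 -368.3  225.4] zax [ 2.e-04  5.e-04 -1.e+00] jaw -90.16 F [-0.3  1.   0.2] gap 94.2 q [ 0.13  0.72  0.81  1.54 -0.56  1.13 -0.52]
(array([ 523.78296104, -374.19018326]), np.float64(1.297956109046936))
(array([ 521.40643889, -374.14631388]), np.float64(0.5167073607444763))
(array([ 523.44230621, -374.83407104]), np.float64(0.9709143042564392))
```

View pics/w17.png

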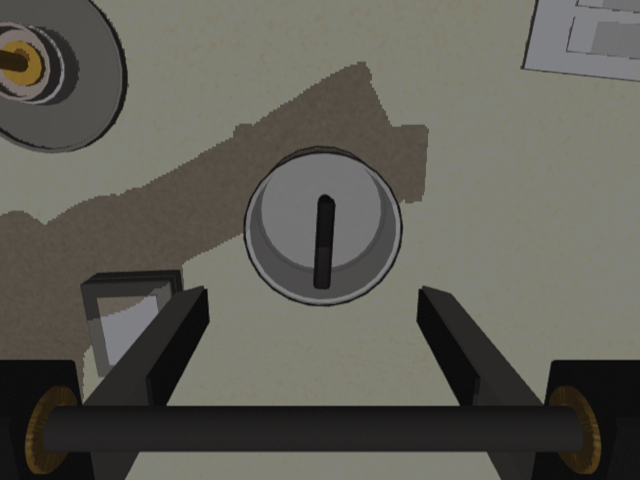

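```bash
python3 - <<'E'
from h import *
im=cv2.imread("pics/w17.png"); c=cam("wrist")
big=cv2.resize(im[180:310,235:410],None,fx=4.5,fy=4.5,interpolation=cv2.INTER_CUBIC); big=cv2.convertScaleAbs(big,alpha=2,beta=10)
cv2.imwrite("pics/c17.png",big)
E
```

```text
(no output)
```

View pics/c17.png

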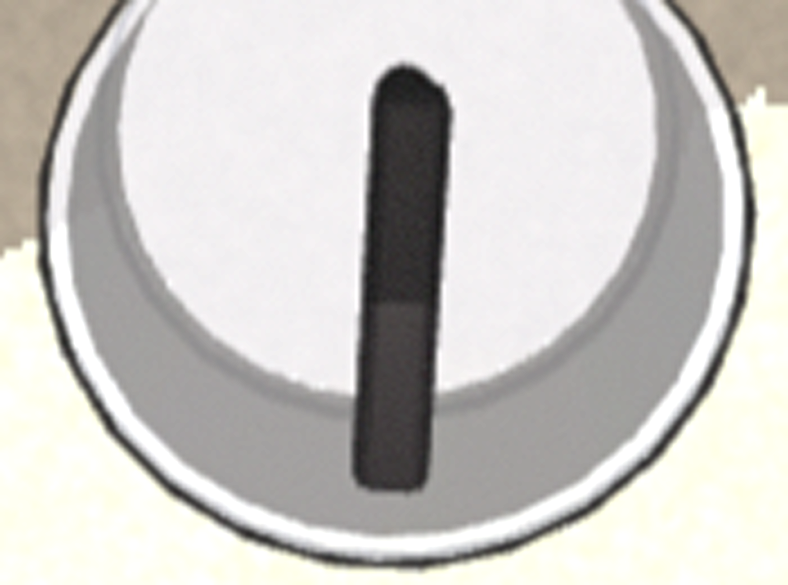

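```bash
python3 - <<'E'
from h import *
z=np.load("pics/w17c.npz"); c=(z["K"],z["R"],z["t"])
f=lambda x,y: ray(c,(235+(x+.5)/4.5-.5,180+(y+.5)/4.5-.5),123)
a=f(412,92);b=f(390.5,488); print(a,b,np.linalg.norm(a-b),(a+b)/2,np.degrees(np.arctan2(*(a-b)[[1,0]])))
im=cv2.imread("pics/w17.png")
ang=np.arctan2(*(a-b)[[1,0]]); u=np.array([np.cos(ang),np.sin(ang),0]); v=np.array([-u[1],u[0],0])
m=b+32*u; print("centre from lower end",m, "width",np.linalg.norm(f(354,480)-f(427,480)),np.linalg.norm(f(372,150)-f(447,150)))
P=[m+s*32*u+w*6*v for s,w in((1,1),(1,-1),(-1,-1),(-1,1))]
draw(im,c,m[0],m[1],[(83,60),(0,60)])
cv2.polylines(im,[np.int32(proj(c,P))],True,(0,255,0),1); cv2.imwrite("pics/o17.png",cv2.resize(im[130:320,230:420],None,fx=3,fy=3))
E
```

```text
[ 553.53776979 -376.80997329  123.        ] [ 491.52125459 -373.87103365  123.        ] 62.08611377747159 [ 522.52951219 -375.34050347  123.        ] -2.7131958578332447
centre from lower end [ 523.48538257 -375.38580181  123.        ] width 11.309366299688563 11.074561154247968
```

View pics/o17.png

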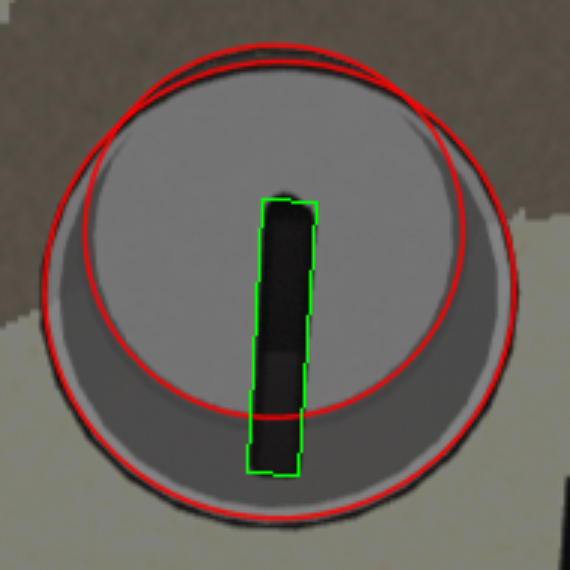

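Request:
play_rows(turn=[[0,0,-2.5],[0,0,0],[0,0,0],[0,0,0],[0,0,0],[0,0,0],[0,0,0],[0,0,0],[0,0,0],[0,0,0],[0,0,0],[0,0,0]], linear=[[-0.0008,-0.0066,0],[0,0,-0.02],[0,0,-0.025],[0,0,-0.025],[0,0,-0.025],[0,0,-0.015],[0,0,-0.01],[0,0,-0.005],[0,0,-0.003],[0,0,0],[0,0,0],[0,0,0]], fingers=[0,0,0,0,0,0,0,0,0.3,0.5,0.6,0.6])

```text
t: 30.0
tool_pos: [522.5, -376.3, 98.6]
orientation: [3.14, -0.076, 0.002]
wrist_force: [-0.5, -0.7, -0.0]
finger_gap: 70.7
```

```bash
python3 - <<'E'
from h import *
p,R=tool(); c=cam("wrist"); im=viewer.grab_frame("wrist")[:,:,::-1].copy(); tool()
cv2.imwrite("pics/w18.png",im)
E
```

```text
t 30.00 pos [ 522.5 -376.3   98.6] zax [ 0.0015 -0.0012 -1.    ] jaw -92.76 F [-0.5 -0.7 -0. ] gap 70.7 q [ 0.18  0.86  0.72  1.65 -0.69  0.9  -0.45]
t 30.05 pos [ 522.5 -376.2   98.5] zax [ 0.0014 -0.001  -1.    ] jaw -92.75 F [-0.1 -0.2 -0.4] gap 66.8 q [ 0.18  0.86  0.72  1.65 -0.69  0.9  -0.45]
```

View pics/w18.png

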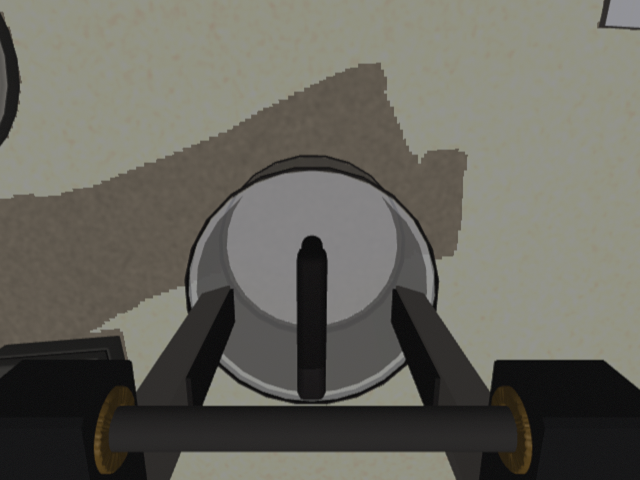

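Request:
play_rows(turn=[[0,0,0],[0,0,0],[0,0,0],[0,0,0],[0,0,0],[0,0,0],[0,0,0],[0,0,0],[0,0,0],[0,0,0],[0,0,0]], linear=[[0,0.0007,-0.002],[0,0,0],[0,0,0],[0,0,0],[0,0,0],[0,0,0],[0,0,0],[0,0,0],[0,0,0],[0,0,0],[0,0,0]], fingers=[0.65,0.75,0.8,0.82,0.84,0.86,0.9,1,1,1,1])

```text
t: 30.97
tool_pos: [522.0, -375.3, 95.4]
orientation: [3.14, -0.076, 0.0]
wrist_force: [0.6, -0.9, -0.8]
finger_gap: 11.7
```

```bash
python3 - <<'E'
from h import *
p,R=tool(); c=cam("wrist"); im=viewer.grab_frame("wrist")[:,:,::-1].copy(); tool()
cv2.imwrite("pics/w19.png",im)
for C in ([(0,60)],[(83,60)],[(83,60),(0,60)]): print(fit(c,im,p[0],p[1],C))
draw(im,c,p[0],p[1],[(83,60),(0,60)]); cv2.imwrite("pics/o19.png",im)
E
```

```text
t 30.97 pos [ 522.  -375.3   95.4] zax [-0.e+00 -3.e-04 -1.e+00] jaw -92.77 F [ 0.6 -0.9 -0.8] gap 11.7 q [ 0.18  0.86  0.72  1.65 -0.69  0.9  -0.45]
t 31.02 pos [ 522.  -375.3   95.4] zax [-1.e-04 -3.e-04 -1.e+00] jaw -92.77 F [ 0.5 -1.3 -1.8] gap 11.6 q [ 0.18  0.86  0.72  1.65 -0.69  0.9  -0.45]
(array([ 521.37786425, -378.22535366]), np.float64(1.8589825630187988))
(array([ 521.59147378, -373.9167961 ]), np.float64(1.3826966285705566))
(array([ 523.05190089, -374.95777922]), np.float64(1.7893184423446655))
```

View pics/o19.png

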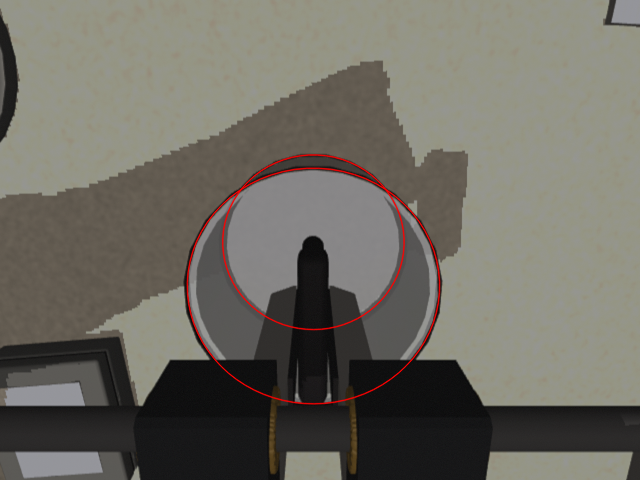

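Request:
play_rows(turn=[[0,0,0],[0,0,0],[0,0,0],[0,0,0],[0,0,0],[0,0,0],[0,0,0],[0,0,0]], linear=[[0,0,0.003],[0,0,0.01],[0,0,0.02],[0,0,0.025],[0,0,0.025],[0,0,0.02],[0,0,0.01],[0,0,0]], fingers=[1,1,1,1,1,1,1,1])

```text
t: 31.68
tool_pos: [522.9, -376.1, 211.3]
orientation: [3.138, -0.076, 0.006]
wrist_force: [-1.5, -0.1, -3.6]
finger_gap: 12.0
```

Request:
play_rows(turn=[[0,0,0],[0,0,0],[0,0,0],[0,0,0],[0,0,0],[0,0,0],[0,0,0],[0,0,0],[0,0,0],[0,0,0],[0,0,0],[0,0,0],[0,0,0],[0,0,0],[0,0,0],[0,0,0],[0,0,0],[0,0,0],[0,0,0],[0,0,0]], linear=[[0.004,0.0075,0],[0.008,0.0152,0],[0.0088,0.0168,0],[0.0088,0.0168,0],[0.0088,0.0168,0],[0.0088,0.0168,0],[0.0088,0.0168,0],[0.0088,0.0168,0],[0.0088,0.0168,0],[0.0088,0.0168,0],[0.0088,0.0168,0],[0.0088,0.0168,0],[0.0088,0.0168,0],[0.0088,0.0168,0],[0.0064,0.0117,0],[0.0032,0.006,0],[0,0,0],[0,0,0],[0,0,0],[0,0,0]], fingers=[1,1,1,1,1,1,1,1,1,1,1,1,1,1,1,1,1,1,1,1])

```text
t: 33.35
tool_pos: [648.5, -134.8, 208.7]
orientation: [3.14, -0.08, -0.0]
wrist_force: [-0.5, -1.0, -2.8]
finger_gap: 11.5
```

```bash
python3 - <<'E'
from h import *
p,R=tool(); c=cam("wrist"); im=viewer.grab_frame("wrist")[:,:,::-1].copy(); p,R=tool()
cv2.imwrite("pics/w20.png",im)
draw(im,c,p[0],p[1],[(p[2]-12,60),(p[2]-95.4,60)]);cv2.imwrite("pics/o20.png",im)
i=viewer.grab_frame("scene")[:,:,::-1]; cv2.imwrite("pics/s20.png",cv2.resize(i[120:300,150:390],None,fx=3.3,fy=3.3,interpolation=cv2.INTER_CUBIC))
E
```

```text
t 33.35 pos [ 648.5 -134.8  208.7] zax [-2.e-04 -8.e-04 -1.e+00] jaw -92.91 F [-0.5 -1.  -2.8] gap 11.5 q [-0.28  0.78  0.84  1.49 -0.61  1.15 -0.95]
t 33.40 pos [ 648.6 -134.5  208.7] zax [-0.e+00 -5.e-04 -1.e+00] jaw -92.89 F [-0.  -0.3 -3.9] gap 11.6 q [-0.28  0.78  0.84  1.49 -0.61  1.15 -0.95]
```

View pics/o20.png

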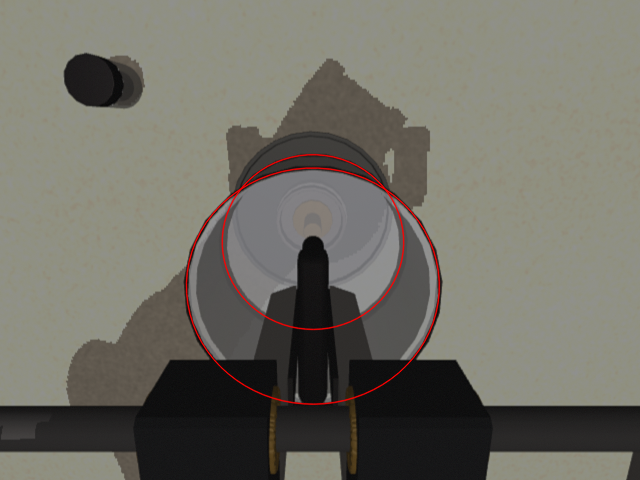

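View pics/s20.png

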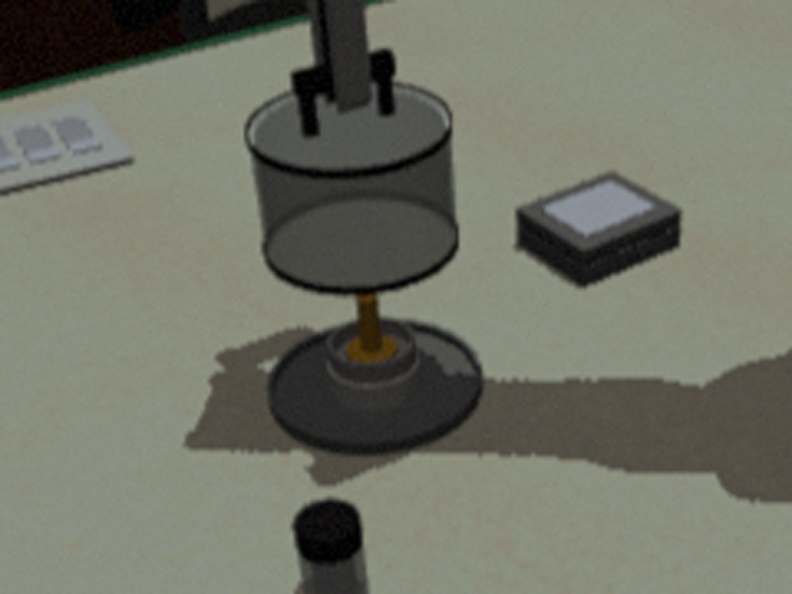

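Request:
play_rows(turn=[[0,0,0],[0,0,0],[0,0,0],[0,0,0],[0,0,0],[0,0,0],[0,0,0],[0,0,0],[0,0,0],[0,0,0],[0,0,0],[0,0,0]], linear=[[0.0005,0.0003,-0.005],[0,0,-0.012],[0,0,-0.015],[0,0,-0.015],[0,0,-0.015],[0,0,-0.012],[0,0,-0.01],[0,0,-0.006],[0,0,-0.003],[0,0,0],[0,0,0],[0,0,0]], fingers=[1,1,1,1,1,1,1,1,1,1,1,1])

```text
t: 34.45
tool_pos: [650.3, -133.1, 116.3]
orientation: [3.14, -0.076, 0.002]
wrist_force: [0.1, 0.3, -2.5]
finger_gap: 11.9
```

```bash
python3 - <<'E'
from h import *
p,R=tool(); c=cam("wrist"); im=viewer.grab_frame("wrist")[:,:,::-1].copy(); p,R=tool()
cv2.imwrite("pics/w21.png",im)
draw(im,c,649.2,-134,[(12,72),(12,68)]);cv2.imwrite("pics/o21.png",im)
E
```

```text
t 34.45 pos [ 650.3 -133.1  116.3] zax [ 1.5e-03 -5.0e-04 -1.0e+00] jaw -92.77 F [ 0.1  0.3 -2.5] gap 11.9 q [-0.25  0.87  0.77  1.57 -0.7   0.98 -0.88]
t 34.50 pos [ 650.3 -133.   116.3] zax [ 1.5e-03 -4.0e-04 -1.0e+00] jaw -92.76 F [ 0.1  0.  -3.6] gap 11.6 q [-0.25  0.87  0.77  1.57 -0.7   0.98 -0.88]
```

View pics/o21.png

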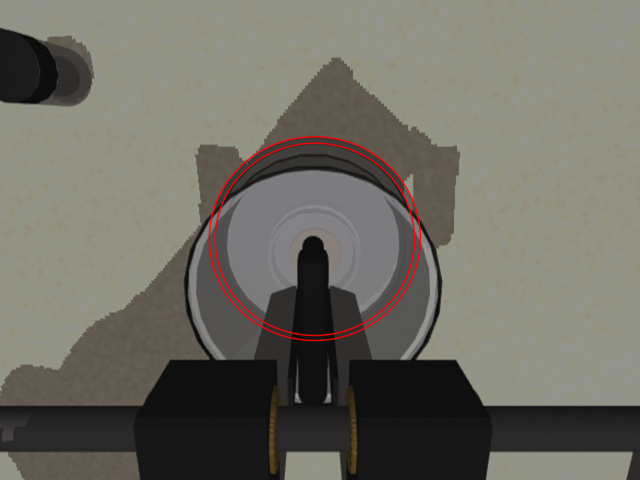

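Aligned to about 1 mm. I'll correct for that and lower slowly.

Request:
play_rows(turn=[[0,0,0],[0,0,0],[0,0,0],[0,0,0],[0,0,0],[0,0,0],[0,0,0],[0,0,0]], linear=[[-0.0008,-0.0009,-0.003],[0,0,-0.004],[0,0,-0.004],[0,0,-0.002],[0,0,-0.002],[0,0,-0.001],[0,0,0],[0,0,0]], fingers=[1,1,1,1,1,1,1,1])

```text
t: 35.17
tool_pos: [649.1, -133.7, 99.5]
orientation: [3.141, -0.076, 0.0]
wrist_force: [-0.4, -0.2, -2.8]
finger_gap: 11.6
```

Request:
play_rows(turn=[[0,0,0],[0,0,0],[0,0,0],[0,0,0]], linear=[[0,0,-0.0005],[0,0,-0.0005],[0,0,0],[0,0,0]], fingers=[1,1,1,1])

```text
t: 35.5
tool_pos: [649.2, -133.9, 99.3]
orientation: [3.141, -0.076, 0.001]
wrist_force: [-2.4, 0.5, 5.5]
finger_gap: 11.7
```

Request:
play_rows(turn=[[0,0,0],[0,0,0],[0,0,0],[0,0,0],[0,0,0],[0,0,0],[0,0,0],[0,0,0],[0,0,0],[0,0,0],[0,0,0],[0,0,0],[0,0,0]], linear=[[0,0,0],[0,0,0],[0,0,0],[0,0,0],[0,0,0],[0,0,0.005],[0,0,0.02],[0,0,0.03],[0,0,0.03],[0,0,0.02],[0,0,0],[0,0,0],[0,0,0]], fingers=[0.85,0.8,0.7,0.6,0.5,0.4,0.4,0.4,0.4,0.4,0.4,0.4,0.4])

```text
t: 36.58
tool_pos: [648.4, -133.1, 202.7]
orientation: [-3.14, 0.076, 0.002]
wrist_force: [-0.3, -1.4, -0.3]
finger_gap: 56.3
```

```bash
python3 - <<'E'
from h import *
p,R=tool(); c=cam("wrist"); im=viewer.grab_frame("wrist")[:,:,::-1].copy(); p,R=tool()
cv2.imwrite("pics/w22.png",im)
print(fit(c,im,649,-134,[(87,60)]),fit(c,im,649,-134,[(12,72),(12,68)]))
draw(im,c,649.2,-134,[(12,72),(12,68),(87,60)]);cv2.imwrite("pics/o22.png",im)
i=viewer.grab_frame("scene")[:,:,::-1]; cv2.imwrite("pics/s22.png",cv2.resize(i[120:300,150:390],None,fx=3.3,fy=3.3,interpolation=cv2.INTER_CUBIC))
E
```

```text
t 36.58 pos [ 648.4 -133.1  202.7] zax [-1.2e-03  9.0e-04 -1.0e+00] jaw -92.76 F [-0.3 -1.4 -0.3] gap 56.3 q [-0.28  0.79  0.83  1.5  -0.62  1.14 -0.94]
t 36.63 pos [ 648.2 -133.   202.2] zax [-0.0021  0.001  -1.    ] jaw -92.76 F [-0.6  0.6 -0.7] gap 56.1 q [-0.28  0.79  0.83  1.5  -0.62  1.14 -0.94]
(array([ 648.47042401, -134.4517058 ]), np.float64(0.6008407473564148)) (array([ 626.7713041 , -133.42459664]), np.float64(1.7667262554168701))
```

View pics/o22.png

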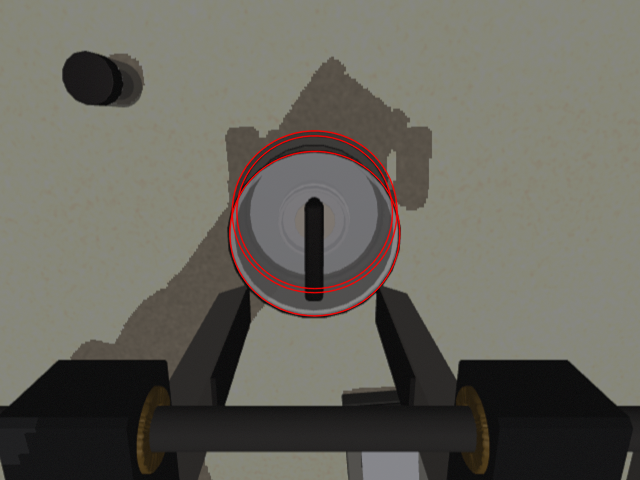

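View pics/s22.png

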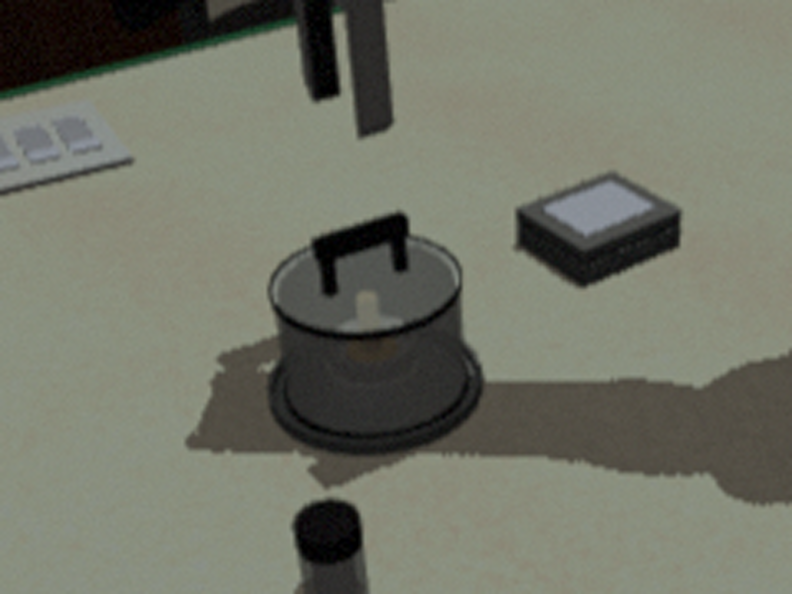

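The cover stands level inside the saucer rim, with the carrier upright underneath, and the gripper is clear. I'll do a quick bystander check before handing in.

```bash
python3 - <<'E'
from h import *
t=viewer.grab_frame("top")[:,:,::-1].astype(int); a=cv2.imread("pics/top0.png").astype(int)
for n,(u,v) in dict(wide=(151,284),canister=(315,181),box=(407,333)).items():
    print(n,np.abs(t-a)[v-26:v+26,u-26:u+26].mean().round(2))
tool(); print(robot.finish_job())
E
```

```text
wide 23.65
canister 20.16
box 15.94
t 36.73 pos [ 648.2 -133.2  202. ] zax [-2.4e-03  6.0e-04 -1.0e+00] jaw -92.76 F [ 0.4  0.3 -0.3] gap 56.7 q [-0.28  0.79  0.83  1.5  -0.62  1.14 -0.94]
the job is handed in; nothing more can be done
None
```

```bash
python3 - <<'E'
from h import *
t=viewer.grab_frame("top")[:,:,::-1]; cv2.imwrite("pics/topend.png",t)
E
```

```text
the job is handed in; nothing more can be done
```

The moist chamber is set up in the order you asked and the job is handed in at about 37 s. The ring, dish, carrier and cover were each lowered to light contact (about 3–8 N) and let go before the next was fetched.

**Last checks:**
- **Ring:** centred in the saucer to about 0.3 mm.
- **Dish:** within about 1 mm of the ring's centre.
- **Carrier:** upright, within about 2 mm of the dish's centre by the fitted circles.
- **Cover:** level on the saucer floor inside the rim, within about 1 mm of centre. It was released with the gripper about 80 mm above the handle.

**Checks that failed or disagreed:**
- **Wide dish, box and canister:** my last before/after comparison in the top view did not confirm that they stayed put. All three areas differed by 16–24 grey levels on average. I handed in within the same script, so I couldn't look further. It may be arm shadow or exposure, but I didn't confirm that. The arm made no commanded contact with them, and the box and canister look the same in the scene views before and after the cover was placed. The wide dish is outside those views.
- **Saucer rim:** after the cover was on, the rim fit failed because the cover hides most of it. I used the earlier rim fits instead.
- **Cameras:** the top camera differed from the wrist camera by about 3–5 mm, so I relied on the wrist camera and on centring the parts by gripping.

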